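# Box up the pipe coupon from behind the others

### The job

On the coupon rack the tall T-joint and the tall square-tube coupon stand in the way of the short round pipe coupon behind them. First stand both tall ones on the plywood board and let go; then, with the sliding cover of the sample case pulled open, stand the pipe coupon inside the case on its floor, slide the cover fully shut, and stand each tall coupon back on the rack just where it was, the T running the same way as before. Keep every coupon upright and leave the two flat lap pieces on the rack where they lie.

Things in the scene. Friction and masses are not known exactly. Their poses are not given: they have to be found in the camera images.
- rack: Fixed flat dark steel rack plate, 190 (x) x 240 (y) mm, lying on the table. Origin at the centre of its underside; top face 8 mm above it, with a lip 6 mm wide and 6 mm higher along all four edges. Its +x side is the back. Two chalked squares, 78 mm, centred at about (-40, +55) and (-40, -55) mm, are where the two tall coupons start (either may be in either); the pipe coupon starts behind them near (+45, 0).
- t_coupon: Loose T-joint weld coupon of plain steel, about 0.5 kg, 90 mm tall: a foot 56 (x) x 60 (y) x 8 mm with an upright web 8 mm thick (x), 60 mm long (y), rising from the middle of the foot to 90 mm. Origin at the centre of the underside, z up. Grip the web across its thickness (x) near the top. Starts square to the rack within about 3 degrees.
- tube_coupon: Loose square-tube weld coupon of plain steel, about 0.5 kg, 85 mm tall: an open square tube 40 x 40 mm (4 mm walls) standing on a foot 56 x 56 x 8 mm, sides along x and y. Origin at the centre of the underside, z up. Grip across the 40 mm in x or y. Starts square to the rack within about 3 degrees.
- pipe_coupon: Loose short pipe coupon of plain steel, about 0.2 kg, 45 mm tall: a round pipe 33 mm in diameter standing on a square foot 50 x 50 x 6 mm. Origin at the centre of the underside, z up. Grip the pipe across its diameter. To go into the sample case.
- lap_left: Loose flat lap-joint piece, 56 (x) x 36 (y) x 12 mm, in the rack's back left (+y) corner. Origin at the centre of its underside. To be left where it lies.
- lap_right: Loose flat lap-joint piece, 56 (x) x 36 (y) x 12 mm, in the rack's back right (-y) corner. Origin at the centre of its underside. To be left where it lies.
- board: Fixed plain plywood board, 220 (x) x 130 (y) x 10 mm, lying on the table to one side (left or right): the side area. Origin at the centre of its underside; top face 10 mm above it.
- case: Fixed grey open-topped sample case, 160 (x) x 124 (y) mm outside and 54 mm high, walls 8 mm, inner floor 8 mm above the origin, which is the centre of its underside. Inside 144 x 108 mm. It stands on the side opposite the board; a flat cover 6 mm thick slides on its rim along the case's x axis. Fully open, the cover bares the inside from x = -72 mm to x = +40 mm.
- cover (a joint): Slide of the case's cover in m: 0 = fully shut, 0.12 = fully open. It grows as the cover moves along the case's +x axis (roughly away from the robot); slight friction, about 2 N, it stays where it is left. Starts shut or up to 15 mm ajar.
- cover_grip (a point): Middle of the upright black ridge on the cover, which moves with it: ridge 12 mm thick (x of the case), 60 mm long (y), 20 mm high, standing on the cover; this point is 10 mm under its top and 10 mm above the cover's upper face. Shut, it lies at x = -55 mm of the case, 70 mm above the case's origin. Axes as the case's. Pinch it across its thickness from above.
There are look-alikes about, which are no part of the job. What is shaped like the t_coupon but yellow is not meant.

How it is judged:
On the way, in this order (a step that is already met when the one before it is completed fails the run):
1. both tall coupons stand on the plywood board, released, the pipe coupon still in its place (x of t_coupon in the frame of board between -0.11 and 0.11 m and y of t_coupon in the frame of board between -0.065 and 0.065 m and z of t_coupon in the frame of board between 0.006 and 0.015 m and angle between each of t_coupon, tube_coupon's own z axis and vertical below 0.12 rad and linear speed of each of t_coupon, tube_coupon below 0.03 m/s and x of tube_coupon in the frame of board between -0.11 and 0.11 m and y of tube_coupon in the frame of board between -0.065 and 0.065 m and z of tube_coupon in the frame of board between 0.006 and 0.015 m and contact force between the fingers and t_coupon below 0.5 N and contact force between the fingers and tube_coupon below 0.5 N and distance of pipe_coupon from where it was at the start of the episode below 0.02 m), for 0.2 s.
2. the pipe coupon stands in the case (x of pipe_coupon in the frame of case between -0.072 and 0.072 m and y of pipe_coupon in the frame of case between -0.054 and 0.054 m and z of pipe_coupon in the frame of case between 0.003 and 0.015 m and angle between pipe_coupon's own z axis and vertical below 0.12 rad and linear speed of pipe_coupon below 0.03 m/s), for 0.2 s.
3. the cover is shut over it (all of step 2 and value of joint cover below 0.004 m), for 0.2 s.
At the end, for the whole second after the job is handed in: The pipe coupon stands upright on the case's floor with the cover shut (within 4 mm); the T and the square-tube coupon stand upright and at rest on the rack, each within 15 mm of where it started, the T's web along the rack's y within about 11 degrees (all of step 3 and distance of each of t_coupon, tube_coupon from where it was at the start of the episode below 0.015 m and angle between each of t_coupon, tube_coupon's own z axis and vertical below 0.1 rad and linear speed of each of t_coupon, tube_coupon below 0.02 m/s and angle between the y axis of t_coupon and the y axis of rack, either way round below 0.2 rad); the robot touches nothing.
It fails at once if a lap piece is shifted more than 20 mm (distance of any of lap_left, lap_right from where it was at the start of the episode above 0.02 m).
It fails at once if a coupon is tipped over (angle between any of t_coupon, tube_coupon, pipe_coupon's own z axis and vertical above 0.7 rad).
It also fails if it takes over 138 s, if anything falls off the work surface, if the arm or the gripper's body presses on something with over 40 N, if the wrist force passes 120 N, or if a joint passes its speed limit or range.

### The arm

A 6-joint arm with a two-finger parallel gripper is mounted at the origin on the work surface. World frame = base frame: x ahead of the robot, y to its left, z up, the work surface at z = 0. Lengths are in m, angles in rad, forces in N, time in s.
With the tool pointing down it reaches from about 0.35 to 0.925 m from the base axis. Payload 6.4 kg.
Tool frame: the origin (TCP) lies on the centre line of the jaws, within the pads' length; the fingertips stand 8 mm ahead of it and the grasp point (between the pads) lies 11 mm behind it (manip.tcp_to_tips is the distance from the TCP to the fingertips, in m); z points along the fingers, y is the line along which they close (so a half turn about z gives the same grasp; the last joint's range is limited). The gripper opens to 85 mm and grips with 20 to 120 N. Pads are 22 mm wide; open, the fingers measure 114 mm over their backs; the gripper's body (76 mm by 85 mm) begins 54 mm behind the grasp point. The pads swing forward as they close: fully open they stand 13 mm farther back than shut.
Start: joints at [1.003, 0.245, 1.558, -0, 1.339, -0.174], TCP at [0.249, 0.6, 0.239] pointing down, gripper open.
Joint ranges: [-3.13, 3.13], [-1.02, 2.26], [0.13, 2.54], [-0.95, 4.09], [0.21, 2.88], [-2.74, 2.74]. Speed limits (rad/s): [2.57, 2.57, 3.14, 3.14, 3.14, 3.14].

### API

Orientations are given as [roll, pitch, yaw] about the fixed x, y, z axes, in that order (R = Rz(yaw) Ry(pitch) Rx(roll)).
In Python, from rig import manip gives the robot as it stands.
- The arm moves only by the tool arm_command, never from a script. Its argument "plan" is a list of rows, each a list of 7 numbers: the shift along the tool's x, y, z as a fraction of full scale, then the turn, a rotation vector about the tool's x, y, z as a fraction of full scale, then the closure, from -1 (fully open) to 1 (shut). A call has 1 to 12 rows; each row is the pose to reach, as a shift and turn from the pose commanded when the call began, along the tool's axes at that moment; what a row does not reach only later rows make up. Full scale, the value 1, is 80 mm for a shift and 60 degrees for a turn. A row lasts 1/10 s, in which the tool goes at most 50 mm and 8.59 degrees, less where a joint would pass 70% of its speed; a pose out of reach is approached as far as the arm can. A call with a number of a shift or a turn outside -1 to 1 is refused whole. A call with a gripper value outside its range is refused whole. The fingers move at their own pace and stop on an object; "newtons" is the grip in N (left out, the last holds). Time passes only in rows, so rows that repeat a pose let the fingers close. It gives the time, the measured TCP pose, the force, the opening and the grip force at its end, in the units of the state.
- manip.read_state(): the state, without advancing time (a new reading comes with each control period).
- manip.read_camera(name): name is "scene" or "side" or "wrist"; returns a dict with "color" (400x640x3 uint8, red, green, blue), "depth" (400x640 float32, m along the optical axis (not along the pixel's ray), 0 where there is no reading), "intrinsics" (3x3 intrinsics, pixels), "D" ([k1, k2, p1, p2, k3] as OpenCV has them; the pictures are not rectified), "pose" (4x4, takes a point from camera to world coordinates). Camera axes: x right, y down, z forward; pixel columns grow to the right and rows downward; lengths in m; the calibration is good to about 2 mm. A picture is of the moment at which its call begins.
- manip.job_done(): hands the job in; it is judged then, once.
The state is a dict: "time": time; "joint_pos": joint angles; "joint_velocities": joint speeds; "joint_efforts": joint torques, N m; "tcp_pos": TCP position; "tcp_rot": TCP orientation; "force": force on the tool from outside, world axes, zero at the start; "moment": the same for the moment, N m; "gripper_width": finger opening in m; "grasp_force": force on a finger pad.
Only numpy, scipy, OpenCV 4.12 (cv2) and the standard library are available. Lean on these libraries where they do the work, as an engineer would, in place of code of your own. Each camera call takes 0.05 s, during which the arm holds its last target. There are 200 camera calls.

## Working session

There is one attempt and no reset: what is moved stays moved. The work goes in short steps, Python scripts to look and compute and a tool call to move; the robot and the scene stay as the last step left them, time stands still between calls to the robot, and variables do not carry over. Pictures are saved under pics/ and viewed, at most 14 in all, crops included, and the job is handed in when it is done.

Besides the shell and the picture viewer there is one more tool, called after ">>>" by a JSON object that holds its "op" and its "data". arm_command: Moves the arm, as the interface text tells. Shift numbers are shares of 80 mm and turn numbers shares of 60 degrees, none past 1 either way. Its arguments: {"type":"object","properties":{"plan":{"type":"array"},"newtons":{"type":"number"}},"required":["plan"]}

```bash
ls; mkdir -p pics; cat > h.py <<'E'
from rig import manip
import numpy as np, cv2
from scipy.spatial.transform import Rotation as R
def cam(n):
    c=manip.read_camera(n); np.savez('%s.npz'%n,**{k:np.asarray(v) for k,v in c.items()}); return c
def save(c,f): cv2.imwrite('pics/'+f,c['color'][:,:,::-1])
def cloud(c):
    h,w=c['depth'].shape; u,v=np.meshgrid(np.arange(w),np.arange(h))
    p=cv2.undistortPoints(np.stack([u,v],-1).reshape(-1,1,2).astype(float),c['intrinsics'],c['D']).reshape(h,w,2)
    P=np.dstack([p,np.ones((h,w))])*c['depth'][...,None]
    return P@c['pose'][:3,:3].T+c['pose'][:3,3]
E
python3 - <<'E'
from h import *
s=cam('scene');save(s,'s1.png');d=cam('side');save(d,'d1.png')
print(s['pose'],d['pose'],manip.read_state())
E
```

```text
pics
[[ 0.42409335  0.62248514 -0.65776674  1.26218901]
 [ 0.90546088 -0.3050034   0.29515    -0.32958373]
 [-0.0168946  -0.7207532  -0.69298585  0.86597628]
 [ 0.          0.          0.          1.        ]] [[ 9.08663358e-01 -3.14046503e-01  2.75146681e-01  1.81567171e-01]
 [-4.17529156e-01 -6.84326874e-01  5.97801081e-01 -6.97605593e-01]
 [ 5.52929671e-04 -6.58081700e-01 -7.52946327e-01  9.88716304e-01]
 [ 0.00000000e+00  0.00000000e+00  0.00000000e+00  1.00000000e+00]] {'time': 0.1, 'joint_pos': array([ 1.00290001e+00,  2.45745242e-01,  1.55890792e+00,  1.75547852e-05,
        1.33869276e+00, -1.74073864e-01]), 'joint_velocities': array([ 0.00056884, -0.00035587, -0.00431057,  0.00053524,  0.00015417,
        0.00104944]), 'joint_efforts': array([-1.50172076e-03, -4.30669749e+01, -3.27129149e+01, -2.46959080e-04,
        2.85728056e-03,  2.75350601e-05]), 'tcp_pos': array([0.24912546, 0.59983205, 0.23828136]), 'tcp_rot': array([-3.13986884e+00, -3.20477709e-04,  2.74776588e+00]), 'force': array([ 0.28698235, -0.2379549 ,  0.45660981]), 'moment': array([ 0.04781368,  0.01547819, -0.02676599]), 'grasp_force': 0.0, 'gripper_width': 0.08574020108711682}
```

View pics/s1.png

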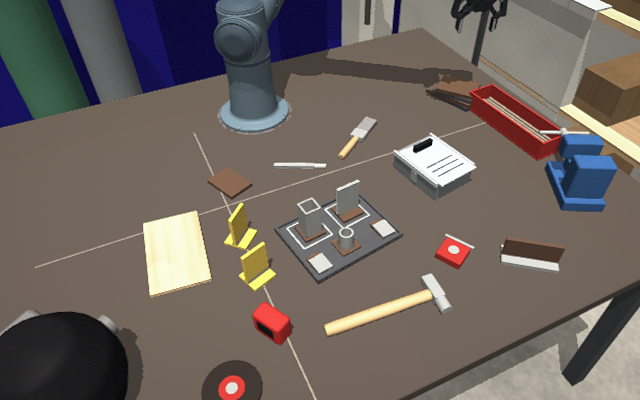

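View pics/d1.png

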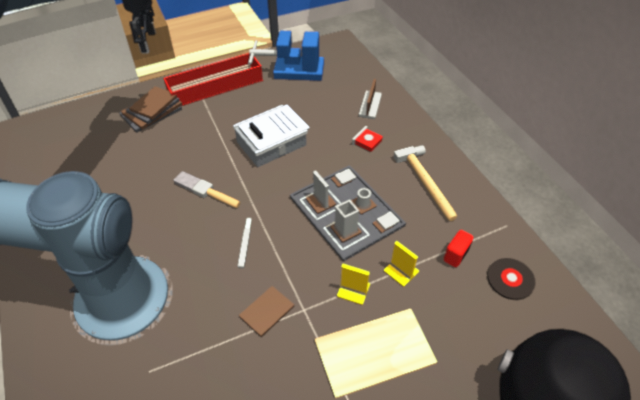

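The scene view shows the board at (178,252), the tube at (308,218), the T at (347,200), the pipe at (346,240) and the case at (433,163), with two yellow decoys at (238,228) and (257,262). The side view agrees. Next I'll measure.

```bash
cat > m.py <<'E'
from h import *
for n in ['scene','side']:
    c=dict(np.load(n+'.npz')); P=cloud(c); z=P[...,2]; rgb=c['color']; hsv=cv2.cvtColor(rgb,cv2.COLOR_RGB2HSV)
    ok=c['depth']>0
    x,y=P[...,0],P[...,1]
    print(n,'table z',np.median(z[ok&(abs(z)<.02)]))
    def blobs(m,name,amin=25):
        m=m&ok; k,l,st,_=cv2.connectedComponentsWithStats(m.astype(np.uint8),connectivity=4)
        for i in range(1,k):
            if st[i,4]<amin: continue
            q=P[l==i]; r=cv2.minAreaRect((q[:,:2]*1000).astype(np.float32))
            print(name,'px',st[i,:5],'mid',np.round(r[0],1),'size',np.round(r[1],1),'ang',round(r[2],1),'z',np.round(np.percentile(q[:,2],[5,50,95])*1000,1),'rgb',np.median(rgb[l==i],0))
    W=(x>.3)&(x<.95)&(abs(y)<.45)
    sat=hsv[...,1]; val=hsv[...,2]
    blobs(W&(sat>110)&(hsv[...,0]>22)&(hsv[...,0]<35)&(z>.02),'yellow')
    blobs(W&(z>.006)&(z<.016)&(val>150)&(sat>40)&(y<-.1),'board',200)
    blobs(W&(z>.003)&(z<.02)&(val<110)&(sat<60)&(x>.4)&(x<.8)&(abs(y)<.2),'rack',200)
    blobs(W&(z>.079)&(sat<80)&(y<.2),'talltop',10)
    blobs(W&(z>.045)&(z<.06)&(sat<80)&(y<.12)&(x>.55),'pipetop',10)
    blobs(W&(z>.015)&(z<.026)&(sat<60)&(val>120)&(y<.15)&(x>.55),'laps',30)
    blobs(W&(z>.05)&(z<.066)&(y>.13),'cover',200)
    blobs(W&(z>.07)&(y>.13),'ridge',5)
E
python3 m.py
```

```text
scene table z 0.00024137363102189058
yellow px [228 203  19  39 359] mid [ 485.7 -202.1] size [10.9 62.8] ang 45.0 z [25.1 62.1 91. ] rgb [128. 108.  45.]
yellow px [240 242  25  18 101] mid [ 609.1 -204.7] size [11.3 58.7] ang 19.1 z [87.5 89.7 91.7] rgb [253. 255. 122.]
yellow px [243 246  25  33 396] mid [ 611.5 -204.2] size [ 9.8 60.5] ang 14.4 z [23.2 48.  76. ] rgb [158. 134.  57.]
board px [181 211  30  74 993] mid [ 464.1 -305.9] size [ 45.5 226.3] ang 81.5 z [ 7.4 10.1 12.7] rgb [250. 247. 204.]
board px [144 222  35  74 548] mid [ 459.1 -406.3] size [226.3  56.3] ang 4.8 z [ 7.3  9.9 12.6] rgb [250. 246. 202.]
board px [224 228  32  21 224] mid [ 486.7 -204.3] size [56.9 59.7] ang 45.4 z [ 6.3  8.4 11.5] rgb [251.  252.5 126. ]
board px [239 269  36  22 253] mid [ 608.5 -205.2] size [57.9 61.1] ang 20.0 z [ 6.4  8.2 11.2] rgb [251. 252. 126.]
board px [218 375  27  25 393] mid [ 828.6 -330.7] size [47.2 46.1] ang 76.5 z [ 6.3  8.  10.1] rgb [230.  67.  62.]
rack px [274 193 129  91 674] mid [574.7   9.3] size [191.8 241.9] ang 9.1 z [ 4.1 11.3 15.8] rgb [70. 69. 70.]
tallto
[... 2577 characters left out ...]
  116.  110.5]
laps px [408 145  18   9  83] mid [839.7 113. ] size [25.  50.5] ang 85.4 z [17.3 22.2 25.6] rgb [223. 223. 214.]
laps px [395 148  14  10  63] mid [799.9 117.8] size [45.2 28.4] ang 4.3 z [19.  23.7 25.8] rgb [225. 224. 217.]
laps px [335 169  21  15 179] mid [615.6 108.3] size [45.8 39.9] ang 4.6 z [16.  18.6 21.7] rgb [234. 234. 227.]
laps px [376 212  23  18 219] mid [645.2 -68.9] size [46.2 39.5] ang 8.8 z [16.  19.  21.6] rgb [235. 235. 228.]
cover px [ 233  105   76   51 1935] mid [496.1 327.6] size [174.4 143.4] ang 9.0 z [53.2 59.2 62.8] rgb [250. 252. 253.]
ridge px [249 121  15  16  98] mid [448.  319.2] size [14.  63.1] ang 10.4 z [71.5 78.7 83. ] rgb [59. 59. 61.]
```

The measurements agree across both views: rack yaw is about 9°, and the top heights are 98, 93 and 53 mm as expected. I'll move the tube first, then the T. This helper works out the moves in tool axes.

```bash
cat > g.py <<'E'
import sys; from h import *
# usage: g.py yaw_deg x y z [x y z ...] (mm) : legs in tool axes (units of 80mm) at given tool yaw, first leg from the measured pose
def legs(yaw,pts):
    s=manip.read_state(); p=s['tcp_pos']*1000; e=np.degrees(s['tcp_rot'])
    print('t',round(s['time'],1),'tcp',p.round(1),'rpy',e.round(2),'w',round(s['gripper_width']*1000,1),'turn z units',round(((e[2]-yaw+180)%360-180)/60,3))
    M=R.from_euler('xyz',[180,0,yaw],degrees=True).as_matrix()
    for q in pts:
        d=M.T@(q-p)/80; n=int(np.ceil(abs(d).max()/1.0-1e-6)); print(q,'total',d.round(3),'->',n,'x',(d/n).round(3)); p=q
if __name__=='__main__':
    a=list(map(float,sys.argv[1:])); legs(a[0],np.array(a[1:]).reshape(-1,3))
E
python3 g.py 157.4 300 480 200; python3 g.py 98.5 300 480 200; python3 - <<'E'
from g import *
M=R.from_euler('xyz',[180,0,98.5],degrees=True).as_matrix()
for a,b in [((300,480,200),(542,-48.5,170)),((542,-48.5,170),(542,-48.5,64))]: print(M.T@(np.array(b)-a)/80)
E
```

```text
t 0.1 tcp [249.1 599.8 238.3] rpy [-1.7990e+02 -2.0000e-02  1.5744e+02] w 85.7 turn z units 0.001
[300. 480. 200.] total [-1.163 -1.138  0.479] -> 2 x [-0.581 -0.569  0.239]
t 0.1 tcp [249.1 599.8 238.3] rpy [-1.7990e+02 -2.0000e-02  1.5744e+02] w 85.7 turn z units 0.982
[300. 480. 200.] total [-1.575  0.408  0.479] -> 2 x [-0.788  0.204  0.239]
[-6.98080952  2.01530706  0.375     ]
[-1.63318859e-32 -1.62265701e-16  1.32500000e+00]
```

>>> {"op": "arm_command", "data": {"plan": [[-0.58, -0.57, 0.24, 0, 0, 0.98, -1], [-0.58, -0.57, 0.24, 0, 0, 0.98, -1], [-0.58, -0.57, 0.24, 0, 0, 0.98, -1], [-0.58, -0.57, 0.24, 0, 0, 0.98, -1], [-0.58, -0.57, 0.24, 0, 0, 0.98, -1], [-0.58, -0.57, 0.24, 0, 0, 0.98, -1], [-0.58, -0.57, 0.24, 0, 0, 0.98, -1], [-0.58, -0.57, 0.24, 0, 0, 0.98, -1]]}}

```text
time: 0.9
tcp_pos: [0.2746, 0.5401, 0.2196]
tcp_rot: [-3.141, 0.001, 1.722]
force: [0.4, 1.4, 0.2]
gripper_width: 0.0854
grasp_force: 0.0
```

```bash
python3 g.py 98.5 542 -48.5 190 542 -48.5 140
```

```text
t 0.9 tcp [274.6 540.1 219.6] rpy [-1.7996e+02  4.0000e-02  9.8650e+01] w 85.4 turn z units 0.003
[542.  -48.5 190. ] total [-7.771  2.218  0.37 ] -> 8 x [-0.971  0.277  0.046]
[542.  -48.5 140. ] total [-0.    -0.     0.625] -> 1 x [-0.    -0.     0.625]
```

>>> {"op": "arm_command", "data": {"plan": [[-0.48, 0.14, 0.02, 0, 0, 0, -1], [-0.97, 0.28, 0.05, 0, 0, 0, -1], [-0.97, 0.28, 0.05, 0, 0, 0, -1]]}}

```text
time: 1.2
tcp_pos: [0.3095, 0.4639, 0.2151]
tcp_rot: [-3.14, 0.002, 1.721]
force: [-0.1, 0.4, -0.0]
gripper_width: 0.0857
grasp_force: 0.0
```

>>> {"op": "arm_command", "data": {"plan": [[-0.48, 0.14, 0.02, 0, 0, 0, -1], [-0.97, 0.28, 0.05, 0, 0, 0, -1], [-0.97, 0.28, 0.05, 0, 0, 0, -1]]}}

```text
time: 1.5
tcp_pos: [0.3434, 0.3911, 0.2115]
tcp_rot: [-3.141, 0.001, 1.72]
force: [0.0, 0.7, -0.2]
gripper_width: 0.0855
grasp_force: 0.0
```

>>> {"op": "arm_command", "data": {"plan": [[-0.48, 0.14, 0.02, 0, 0, 0, -1], [-0.97, 0.28, 0.05, 0, 0, 0, -1], [-0.97, 0.28, 0.05, 0, 0, 0, -1]]}}

```text
time: 1.8
tcp_pos: [0.3773, 0.3182, 0.2078]
tcp_rot: [-3.141, 0.001, 1.72]
force: [-0.5, 0.7, 0.3]
gripper_width: 0.0852
grasp_force: 0.0
```

>>> {"op": "arm_command", "data": {"plan": [[-0.48, 0.14, 0.02, 0, 0, 0, -1], [-0.97, 0.28, 0.05, 0, 0, 0, -1], [-0.97, 0.28, 0.05, 0, 0, 0, -1]]}}

```text
time: 2.1
tcp_pos: [0.4112, 0.2452, 0.2041]
tcp_rot: [3.141, 0.0, 1.719]
force: [-0.0, 0.4, -0.2]
gripper_width: 0.0854
grasp_force: 0.0
```

>>> {"op": "arm_command", "data": {"plan": [[-0.48, 0.14, 0.02, 0, 0, 0, -1], [-0.97, 0.28, 0.05, 0, 0, 0, -1], [-0.97, 0.28, 0.05, 0, 0, 0, -1]]}}

```text
time: 2.4
tcp_pos: [0.4451, 0.172, 0.2002]
tcp_rot: [3.141, 0.0, 1.719]
force: [-0.2, 0.0, 0.0]
gripper_width: 0.0857
grasp_force: 0.0
```

>>> {"op": "arm_command", "data": {"plan": [[-0.48, 0.14, 0.02, 0, 0, 0, -1], [-0.97, 0.28, 0.05, 0, 0, 0, -1], [-0.97, 0.28, 0.05, 0, 0, 0, -1]]}}

```text
time: 2.7
tcp_pos: [0.479, 0.0989, 0.1962]
tcp_rot: [3.141, 0.0, 1.72]
force: [-0.6, 0.7, 0.2]
gripper_width: 0.0857
grasp_force: 0.0
```

>>> {"op": "arm_command", "data": {"plan": [[-0.48, 0.14, 0.02, 0, 0, 0, -1], [-0.97, 0.28, 0.05, 0, 0, 0, -1], [-0.97, 0.28, 0.05, 0, 0, 0, -1]]}}

```text
time: 3.0
tcp_pos: [0.5129, 0.0258, 0.1922]
tcp_rot: [3.141, 0.0, 1.72]
force: [-0.9, 0.7, -0.7]
gripper_width: 0.0855
grasp_force: 0.0
```

>>> {"op": "arm_command", "data": {"plan": [[-0.48, 0.14, 0.02, 0, 0, 0, -1], [-0.97, 0.28, 0.05, 0, 0, 0, -1], [-0.97, 0.28, 0.05, 0, 0, 0, -1]]}}

```text
time: 3.3
tcp_pos: [0.5467, -0.0474, 0.1882]
tcp_rot: [3.141, 0.0, 1.72]
force: [-1.2, 0.7, 0.5]
gripper_width: 0.0855
grasp_force: 0.0
```

```bash
python3 g.py 98.5 542 -48.5 64; python3 - <<'E'
from h import *
c=cam('wrist'); save(c,'w1.png'); P=cloud(c); z=P[...,2]; ok=c['depth']>0
for lo,hi,nm in [(.086,.12,'tall'),(.048,.06,'pipe')]:
    m=(ok&(z>lo)&(z<hi)).astype(np.uint8); k,l,st,_=cv2.connectedComponentsWithStats(m)
    for i in range(1,k):
        if st[i,4]>150:
            q=P[l==i]; r=cv2.minAreaRect((q[:,:2]*1000).astype(np.float32)); print(nm,st[i],np.round(r[0],1),np.round(r[1],1),round(r[2],1),np.median(q[:,2]))
E
```

```text
t 3.3 tcp [546.7 -47.4 188.2] rpy [1.7996e+02 1.0000e-02 9.8580e+01] w 85.5 turn z units 0.001
[542.  -48.5  64. ] total [-0.005 -0.06   1.552] -> 2 x [-0.002 -0.03   0.776]
tall [ 307    2   14   98 1203] [525.2  61. ] [ 8.1 59.6] 7.1 0.0972176371775487
tall [ 292  178   53   52 1155] [543.5 -46.5] [39.9 40.9] 6.5 0.09182763672073024
tall [218 328  41  41 456] [ 489.2 -203.6] [ 9.6 53.6] 44.7 0.08879957396872126
tall [353 337  11  23 173] [ 603.1 -184.9] [ 8.  24.5] 19.6 0.08883389952099802
pipe [396 124  38  38 566] [619.9   8.8] [32.  31.9] 9.4 0.052104580081863555
pipe [300 186  36  26 190] [544.1 -52.4] [32.1 21.2] 6.3 0.05385397340553458
pipe [231 304  34  40 331] [ 491.5 -201.3] [ 2.6 52.5] 45.3 0.05405542482020609
```

>>> {"op": "arm_command", "data": {"plan": [[0, -0.05, 0.4, 0, 0, 0.03, -1], [0, -0.05, 0.8, 0, 0, 0.03, -1], [0, -0.05, 0.8, 0, 0, 0.03, -1]]}}

```text
time: 3.65
tcp_pos: [0.5374, -0.0436, 0.1196]
tcp_rot: [-3.133, -0.005, 1.693]
force: [-0.8, 0.8, -0.6]
gripper_width: 0.0853
grasp_force: 0.0
```

>>> {"op": "arm_command", "data": {"plan": [[0, 0, 0.3, 0, 0, 0, -1], [0, 0, 0.6, 0, 0, 0, -1], [0, 0, 0.75, 0, 0, 0, -1], [0, 0, 0.75, 0, 0, 0, -1]]}}

```text
time: 4.05
tcp_pos: [0.5404, -0.0458, 0.0635]
tcp_rot: [-3.139, -0.001, 1.692]
force: [-0.8, 0.5, 0.0]
gripper_width: 0.0856
grasp_force: 0.0
```

>>> {"op": "arm_command", "data": {"plan": [[0, 0, 0, 0, 0, 0, 1], [0, 0, 0, 0, 0, 0, 1], [0, 0, 0, 0, 0, 0, 1], [0, 0, 0, 0, 0, 0, 1], [0, 0, 0, 0, 0, 0, 1], [0, 0, 0, 0, 0, 0, 1], [0, 0, 0, 0, 0, 0, 1], [0, 0, 0, 0, 0, 0, 1], [0, 0, 0, 0, 0, 0, 1], [0, 0, 0, 0, 0, 0, 1]], "newtons": 50}}

```text
time: 5.05
tcp_pos: [0.5423, -0.0473, 0.0655]
tcp_rot: [3.139, 0.001, 1.69]
force: [1.1, 1.2, 5.5]
gripper_width: 0.0395
grasp_force: 51.5
```

```bash
python3 g.py 97 543 -47.3 175 510 -345 175 510 -345 70;  python3 - <<'E'
from h import *
# board corners by ray casting white/wood mask onto z=10 mm
for n in ['scene','side']:
    c=dict(np.load(n+'.npz')); hsv=cv2.cvtColor(c['color'],cv2.COLOR_RGB2HSV)
    m=((hsv[...,2]>190)&(hsv[...,1]>25)&(hsv[...,1]<110)).astype(np.uint8); k,l,st,ce=cv2.connectedComponentsWithStats(m)
    i=1+np.argmax(st[1:,4]); print(st[i],ce[i])
    q=cv2.findContours((l==i).astype(np.uint8),0,2)[0][0].astype(float)
    p=cv2.undistortPoints(q,c['intrinsics'],c['D']).reshape(-1,2); d=np.c_[p,np.ones(len(p))]@c['pose'][:3,:3].T; o=c['pose'][:3,3]
    w=o+d*((.01-o[2])/d[:,2])[:,None]; print(cv2.minAreaRect((w[:,:2]*1000).astype(np.float32)))
E
```

```text
t 5.0 tcp [542.3 -47.3  65.5] rpy [1.7987e+02 4.0000e-02 9.6830e+01] w 39.5 turn z units -0.003
[543.  -47.3 175. ] total [-0.     0.008 -1.369] -> 2 x [-0.     0.004 -0.685]
[ 510. -345.  175.] total [-3.643 -0.863 -0.   ] -> 4 x [-0.911 -0.216 -0.   ]
[ 510. -345.   70.] total [-0.    -0.     1.312] -> 2 x [-0.    -0.     0.656]
[ 143  211   68   85 4228] [174.76821192 252.62913907]
((462.2864685058594, -351.73272705078125), (131.41921997070312, 226.6926727294922), 83.77079010009766)
[ 314  309  123   91 6473] [373.88104434 351.86358721]
((459.3271789550781, -348.71136474609375), (157.07821655273438, 220.71607971191406), 83.93917846679688)
```

```bash
python3 g.py 96.8 542.3 -47.3 177 511 -354 177 511 -354 68
```

```text
t 5.0 tcp [542.3 -47.3  65.5] rpy [1.7987e+02 4.0000e-02 9.6830e+01] w 39.5 turn z units 0.0
[542.3 -47.3 177. ] total [ 1.000e-03 -0.000e+00 -1.394e+00] -> 2 x [ 0.    -0.    -0.697]
[ 511. -354.  177.] total [-3.76  -0.842 -0.   ] -> 4 x [-0.94  -0.211 -0.   ]
[ 511. -354.   68.] total [-0.    -0.     1.362] -> 2 x [-0.    -0.     0.681]
```

>>> {"op": "arm_command", "data": {"plan": [[0, 0, -0.2, 0, 0, 0, 1], [0, 0, -0.45, 0, 0, 0, 1], [0, 0, -0.7, 0, 0, 0, 1], [0, 0, -0.7, 0, 0, 0, 1]]}}

```text
time: 5.45
tcp_pos: [0.5421, -0.0475, 0.1216]
tcp_rot: [3.138, 0.002, 1.69]
force: [0.6, -1.4, -5.1]
gripper_width: 0.0395
grasp_force: 52.9
```

>>> {"op": "arm_command", "data": {"plan": [[0, 0, -0.35, 0, 0, 0, 1], [0, 0, -0.7, 0, 0, 0, 1], [0, 0, -0.7, 0, 0, 0, 1]]}}

```text
time: 5.75
tcp_pos: [0.5429, -0.0477, 0.1783]
tcp_rot: [3.136, 0.002, 1.69]
force: [1.0, -0.8, -4.2]
gripper_width: 0.0394
grasp_force: 53.4
```

```bash
python3 g.py 96.8 511 -354 177 511 -354 68
```

```text
t 5.8 tcp [542.9 -47.7 178.3] rpy [1.7971e+02 1.3000e-01 9.6830e+01] w 39.4 turn z units 0.001
[ 511. -354.  177.] total [-3.755 -0.849  0.016] -> 4 x [-0.939 -0.212  0.004]
[ 511. -354.   68.] total [-0.    -0.     1.362] -> 2 x [-0.    -0.     0.681]
```

>>> {"op": "arm_command", "data": {"plan": [[-0.2, -0.05, 0, 0, 0, 0, 1], [-0.55, -0.12, 0, 0, 0, 0, 1], [-0.94, -0.21, 0, 0, 0, 0, 1]]}}

```text
time: 6.05
tcp_pos: [0.5319, -0.1234, 0.1726]
tcp_rot: [-3.138, -0.003, 1.692]
force: [1.0, -0.5, -5.6]
gripper_width: 0.0392
grasp_force: 53.1
```

>>> {"op": "arm_command", "data": {"plan": [[-0.47, -0.11, 0, 0, 0, 0, 1], [-0.94, -0.21, 0, 0, 0, 0, 1]]}}

```text
time: 6.25
tcp_pos: [0.524, -0.2008, 0.1725]
tcp_rot: [-3.138, -0.003, 1.691]
force: [1.1, 0.3, -4.7]
gripper_width: 0.0396
grasp_force: 53.2
```

>>> {"op": "arm_command", "data": {"plan": [[-0.47, -0.11, 0, 0, 0, 0, 1], [-0.94, -0.21, 0, 0, 0, 0, 1]]}}

```text
time: 6.45
tcp_pos: [0.5162, -0.2776, 0.1724]
tcp_rot: [-3.138, -0.004, 1.69]
force: [0.5, 0.9, -4.7]
gripper_width: 0.0397
grasp_force: 53.2
```

>>> {"op": "arm_command", "data": {"plan": [[-0.4, -0.1, 0, 0, 0, 0, 1], [-0.75, -0.16, 0, 0, 0, 0, 1], [-0.94, -0.21, 0, 0, 0, 0, 1], [-0.94, -0.21, 0, 0, 0, 0, 1], [-0.94, -0.21, 0, 0, 0, 0, 1]]}}

```text
time: 6.95
tcp_pos: [0.5097, -0.3526, 0.1741]
tcp_rot: [-3.14, -0.003, 1.69]
force: [-0.3, 0.6, -6.0]
gripper_width: 0.0393
grasp_force: 53.2
```

```bash
python3 g.py 96.8 511 -354 68; python3 - <<'E'
from h import *
c=cam('side'); save(c,'d2.png')
E
```

```text
t 7.0 tcp [ 509.7 -352.6  174.1] rpy [-179.9    -0.18   96.83] w 39.3 turn z units 0.0
[ 511. -354.   68.] total [-0.019  0.015  1.326] -> 2 x [-0.01   0.007  0.663]
```

View pics/d2.png

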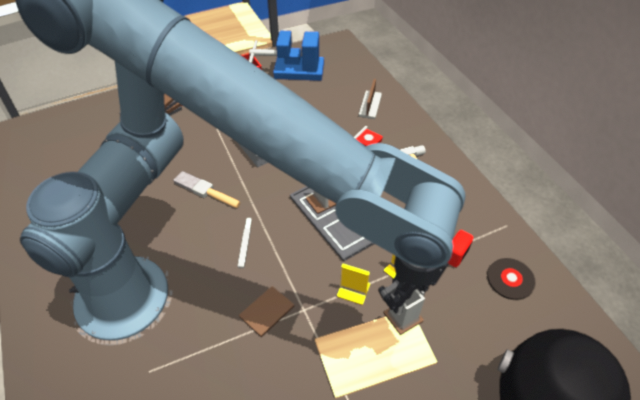

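The tube hangs upright at (408,308) above the back part of the board. I'll lower it now.

>>> {"op": "arm_command", "data": {"plan": [[0, 0, 0.3, 0, 0, 0, 1], [0, 0, 0.65, 0, 0, 0, 1], [0, 0, 0.9, 0, 0, 0, 1], [0, 0, 0.9, 0, 0, 0, 1], [0, 0, 0.9, 0, 0, 0, 1]]}}

```text
time: 7.5
tcp_pos: [0.5105, -0.3528, 0.1041]
tcp_rot: [-3.141, -0.001, 1.691]
force: [0.1, 0.5, -5.3]
gripper_width: 0.0391
grasp_force: 53.0
```

```bash
python3 g.py 96.8 511 -354 68
```

```text
t 7.5 tcp [ 510.5 -352.8  104.1] rpy [-1.7999e+02 -3.0000e-02  9.6900e+01] w 39.1 turn z units 0.002
[ 511. -354.   68.] total [-0.016  0.004  0.452] -> 1 x [-0.016  0.004  0.452]
```

>>> {"op": "arm_command", "data": {"plan": [[0, 0, 0.15, 0, 0, 0, 1], [0, 0, 0.3, 0, 0, 0, 1], [0, 0, 0.4, 0, 0, 0, 1], [0, 0, 0.45, 0, 0, 0, 1], [0, 0, 0.46, 0, 0, 0, 1], [0, 0, 0.46, 0, 0, 0, 1], [0, 0, 0.46, 0, 0, 0, 1]]}}

```text
time: 8.2
tcp_pos: [0.5103, -0.3538, 0.0675]
tcp_rot: [3.142, 0.0, 1.69]
force: [-1.6, 1.6, -1.8]
gripper_width: 0.0395
grasp_force: 53.5
```

>>> {"op": "arm_command", "data": {"plan": [[0, 0, 0, 0, 0, 0, -1], [0, 0, 0, 0, 0, 0, -1], [0, 0, 0, 0, 0, 0, -1], [0, 0, 0, 0, 0, 0, -1], [0, 0, 0, 0, 0, 0, -1], [0, 0, 0, 0, 0, 0, -1], [0, 0, 0, 0, 0, 0, -1], [0, 0, -0.3, 0, 0, 0, -1], [0, 0, -0.7, 0, 0, 0, -1], [0, 0, -1, 0, 0, 0, -1], [0, 0, -1, 0, 0, 0, -1]]}}

```text
time: 9.3
tcp_pos: [0.5123, -0.3556, 0.1519]
tcp_rot: [3.137, 0.007, 1.69]
force: [-0.8, -0.9, 0.4]
gripper_width: 0.0856
grasp_force: 0.0
```

```bash
python3 g.py 96.9 524.5 60.5 155 524.5 60.5 70
```

```text
t 9.3 tcp [ 512.3 -355.6  151.9] rpy [179.71   0.37  96.84] w 85.6 turn z units -0.001
[524.5  60.5 155. ] total [ 5.146  0.777 -0.039] -> 6 x [ 0.858  0.129 -0.007]
[524.5  60.5  70. ] total [ 0.    -0.     1.062] -> 2 x [ 0.    -0.     0.531]
```

>>> {"op": "arm_command", "data": {"plan": [[0.43, 0.06, 0, 0, 0, 0, -1], [0.86, 0.13, 0, 0, 0, 0, -1]]}}

```text
time: 9.5
tcp_pos: [0.5118, -0.2837, 0.1463]
tcp_rot: [-3.141, -0.001, 1.688]
force: [1.2, -0.0, 0.0]
gripper_width: 0.0856
grasp_force: 0.0
```

>>> {"op": "arm_command", "data": {"plan": [[0.43, 0.06, 0, 0, 0, 0, -1], [0.86, 0.13, 0, 0, 0, 0, -1]]}}

```text
time: 9.7
tcp_pos: [0.5138, -0.213, 0.1459]
tcp_rot: [-3.14, -0.001, 1.69]
force: [0.6, 0.2, -0.7]
gripper_width: 0.0852
grasp_force: 0.0
```

>>> {"op": "arm_command", "data": {"plan": [[0.43, 0.06, 0, 0, 0, 0, -1], [0.86, 0.13, 0, 0, 0, 0, -1]]}}

```text
time: 9.9
tcp_pos: [0.5159, -0.1434, 0.146]
tcp_rot: [-3.14, -0.001, 1.69]
force: [0.6, -0.0, -0.1]
gripper_width: 0.0855
grasp_force: 0.0
```

>>> {"op": "arm_command", "data": {"plan": [[0.43, 0.06, 0, 0, 0, 0, -1], [0.86, 0.13, 0, 0, 0, 0, -1]]}}

```text
time: 10.1
tcp_pos: [0.518, -0.0739, 0.1461]
tcp_rot: [-3.14, -0.001, 1.69]
force: [1.3, 0.2, -0.5]
gripper_width: 0.085
grasp_force: 0.0
```

>>> {"op": "arm_command", "data": {"plan": [[0.43, 0.06, 0, 0, 0, 0, -1], [0.86, 0.13, 0, 0, 0, 0, -1]]}}

```text
time: 10.3
tcp_pos: [0.5201, -0.0045, 0.1461]
tcp_rot: [-3.14, -0.001, 1.69]
force: [-0.6, 0.4, 0.2]
gripper_width: 0.0851
grasp_force: 0.0
```

>>> {"op": "arm_command", "data": {"plan": [[0.43, 0.06, 0, 0, 0, 0, -1], [0.86, 0.13, 0, 0, 0, 0, -1], [0.86, 0.13, 0, 0, 0, 0, -1], [0.86, 0.13, 0, 0, 0, 0, -1]]}}

```text
time: 10.7
tcp_pos: [0.5225, 0.064, 0.1463]
tcp_rot: [-3.14, -0.0, 1.692]
force: [0.5, 0.5, 0.4]
gripper_width: 0.0851
grasp_force: 0.0
```

```bash
python3 g.py 97 524.5 60.5 70; cat > wr.py <<'E'
from h import *
import sys
def wr(rng,amin=150):
    c=cam('wrist'); P=cloud(c); z=P[...,2]; ok=c['depth']>0
    for lo,hi,nm in rng:
        m=(ok&(z>lo)&(z<hi)).astype(np.uint8); k,l,st,_=cv2.connectedComponentsWithStats(m)
        for i in range(1,k):
            if st[i,4]>amin:
                q=P[l==i]; r=cv2.minAreaRect((q[:,:2]*1000).astype(np.float32)); print(nm,st[i],np.round(r[0],1),np.round(r[1],1),round(r[2],1),'z',np.median(q[:,2]).round(4),np.median(c['color'][l==i],0))
    return c
E
python3 -c "
from wr import *
wr([(.09,.11,'tall'),(.048,.06,'pipe')])"
```

```text
t 10.7 tcp [522.5  64.  146.3] rpy [-179.91   -0.     96.93] w 85.1 turn z units -0.001
[524.5  60.5  70. ] total [-0.047  0.02   0.954] -> 1 x [-0.047  0.02   0.954]
tall [ 319  188   13   89 1116] [525.2  61.4] [ 8.  60.7] 7.4 z 0.097 [226. 225. 216.]
```

>>> {"op": "arm_command", "data": {"plan": [[-0.04, 0.02, 0.35, 0, 0, 0, -1], [-0.04, 0.02, 0.7, 0, 0, 0, -1], [-0.04, 0.02, 0.95, 0, 0, 0, -1], [-0.04, 0.02, 0.95, 0, 0, 0, -1]]}}

```text
time: 11.15
tcp_pos: [0.5224, 0.0595, 0.068]
tcp_rot: [-3.135, -0.001, 1.688]
force: [-0.5, 0.1, -1.0]
gripper_width: 0.0852
grasp_force: 0.0
```

>>> {"op": "arm_command", "data": {"plan": [[0, 0, 0, 0, 0, 0, 1], [0, 0, 0, 0, 0, 0, 1], [0, 0, 0, 0, 0, 0, 1], [0, 0, 0, 0, 0, 0, 1], [0, 0, 0, 0, 0, 0, 1], [0, 0, 0, 0, 0, 0, 1], [0, 0, 0, 0, 0, 0, 1], [0, 0, 0, 0, 0, 0, 1], [0, 0, 0, 0, 0, 0, 1], [0, 0, 0, 0, 0, 0, 1], [0, 0, 0, 0, 0, 0, 1], [0, 0, 0, 0, 0, 0, 1]]}}

```text
time: 12.35
tcp_pos: [0.5253, 0.0606, 0.0717]
tcp_rot: [3.141, 0.0, 1.69]
force: [-1.5, 0.8, 5.7]
gripper_width: 0.0073
grasp_force: 51.7
```

>>> {"op": "arm_command", "data": {"plan": [[0, 0, -0.2, 0, 0, 0, 1], [0, 0, -0.5, 0, 0, 0, 1], [0, 0, -0.9, 0, 0, 0, 1], [0, 0, -0.9, 0, 0, 0, 1]]}}

```text
time: 12.75
tcp_pos: [0.5274, 0.0604, 0.1462]
tcp_rot: [3.135, 0.002, 1.69]
force: [1.2, -0.5, -4.4]
gripper_width: 0.0072
grasp_force: 50.3
```

```bash
python3 g.py 97 524.8 61 182 411 -346 182
```

```text
t 12.8 tcp [527.4  60.4 146.2] rpy [1.7959e+02 9.0000e-02 9.6840e+01] w 7.2 turn z units -0.003
[524.8  61.  182. ] total [ 0.011 -0.031 -0.447] -> 1 x [ 0.011 -0.031 -0.447]
[ 411. -346.  182.] total [-4.876 -2.032 -0.   ] -> 5 x [-0.975 -0.406 -0.   ]
```

>>> {"op": "arm_command", "data": {"plan": [[0, 0, -0.25, 0, 0, 0, 1], [0, 0, -0.45, 0, 0, 0, 1], [0, 0, -0.45, 0, 0, 0, 1]]}}

```text
time: 13.05
tcp_pos: [0.5255, 0.0605, 0.1791]
tcp_rot: [3.14, 0.0, 1.69]
force: [-0.9, -1.5, -4.0]
gripper_width: 0.0074
grasp_force: 50.3
```

>>> {"op": "arm_command", "data": {"plan": [[-0.25, -0.1, 0, 0, 0, 0, 1], [-0.6, -0.25, 0, 0, 0, 0, 1], [-0.98, -0.4, 0, 0, 0, 0, 1]]}}

```text
time: 13.35
tcp_pos: [0.5008, -0.0212, 0.1762]
tcp_rot: [-3.138, -0.002, 1.692]
force: [0.1, -0.6, -5.0]
gripper_width: 0.0075
grasp_force: 50.3
```

>>> {"op": "arm_command", "data": {"plan": [[-0.49, -0.2, 0, 0, 0, 0, 1], [-0.98, -0.4, 0, 0, 0, 0, 1]]}}

```text
time: 13.55
tcp_pos: [0.4784, -0.1033, 0.1763]
tcp_rot: [-3.138, -0.002, 1.691]
force: [0.5, 0.1, -4.0]
gripper_width: 0.0073
grasp_force: 50.3
```

>>> {"op": "arm_command", "data": {"plan": [[-0.49, -0.2, 0, 0, 0, 0, 1], [-0.98, -0.4, 0, 0, 0, 0, 1]]}}

```text
time: 13.75
tcp_pos: [0.4559, -0.1851, 0.1764]
tcp_rot: [-3.139, -0.003, 1.69]
force: [0.8, -0.7, -4.2]
gripper_width: 0.0069
grasp_force: 50.3
```

>>> {"op": "arm_command", "data": {"plan": [[-0.49, -0.2, 0, 0, 0, 0, 1], [-0.98, -0.4, 0, 0, 0, 0, 1]]}}

```text
time: 13.95
tcp_pos: [0.4335, -0.2667, 0.1763]
tcp_rot: [-3.139, -0.003, 1.69]
force: [0.7, -0.6, -5.1]
gripper_width: 0.0071
grasp_force: 50.3
```

>>> {"op": "arm_command", "data": {"plan": [[-0.4, -0.16, 0, 0, 0, 0, 1], [-0.75, -0.3, 0, 0, 0, 0, 1], [-0.96, -0.4, 0, 0, 0, 0, 1], [-0.96, -0.4, 0, 0, 0, 0, 1], [-0.96, -0.4, 0, 0, 0, 0, 1]]}}

```text
time: 14.45
tcp_pos: [0.4123, -0.3451, 0.1777]
tcp_rot: [-3.141, -0.003, 1.69]
force: [-0.0, 0.8, -5.5]
gripper_width: 0.0075
grasp_force: 50.3
```

```bash
python3 g.py 97 411 -346 74; python3 - <<'E'
from h import *
c=cam('scene'); save(c,'s2.png')
E
```

```text
t 14.4 tcp [ 412.3 -345.1  177.7] rpy [-1.7994e+02 -1.6000e-01  9.6820e+01] w 7.5 turn z units -0.003
[ 411. -346.   74.] total [-0.009 -0.017  1.296] -> 2 x [-0.005 -0.009  0.648]
```

View pics/s2.png

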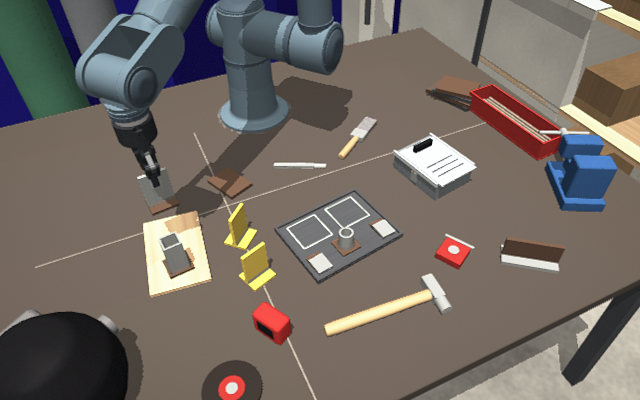

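The tube stands on the board at (176,256), the T hangs upright at (156,190), and the pipe is still at (347,240). Next I'll lower the T and release it.

>>> {"op": "arm_command", "data": {"plan": [[0, 0, 0.3, 0, 0, 0, 1], [0, 0, 0.65, 0, 0, 0, 1], [0, 0, 0.9, 0, 0, 0, 1], [0, 0, 0.9, 0, 0, 0, 1]]}}

```text
time: 14.9
tcp_pos: [0.4113, -0.3425, 0.1036]
tcp_rot: [-3.138, -0.007, 1.692]
force: [-0.7, 1.3, -5.6]
gripper_width: 0.007
grasp_force: 50.3
```

>>> {"op": "arm_command", "data": {"plan": [[0, 0, 0.15, 0, 0, 0, 1], [0, 0, 0.3, 0, 0, 0, 1], [0, 0, 0.36, 0, 0, 0, 1], [0, 0, 0.39, 0, 0, 0, 1], [0, 0, 0.39, 0, 0, 0, 1], [0, 0, 0.39, 0, 0, 0, 1]]}}

```text
time: 15.5
tcp_pos: [0.413, -0.3465, 0.0766]
tcp_rot: [3.141, 0.001, 1.69]
force: [-0.1, 0.2, -4.3]
gripper_width: 0.007
grasp_force: 50.2
```

```bash
python3 g.py 97 411 -346 73.5
```

```text
t 15.5 tcp [ 413.  -346.5   76.6] rpy [1.7997e+02 5.0000e-02 9.6830e+01] w 7.0 turn z units -0.003
[ 411.  -346.    73.5] total [ 0.009 -0.023  0.039] -> 1 x [ 0.009 -0.023  0.039]
```

>>> {"op": "arm_command", "data": {"plan": [[0, 0, 0.02, 0, 0, 0, 1], [0, 0, 0.04, 0, 0, 0, 1], [0, 0, 0.04, 0, 0, 0, 1], [0, 0, 0.04, 0, 0, 0, 1]]}}

```text
time: 15.9
tcp_pos: [0.4129, -0.3466, 0.0737]
tcp_rot: [3.141, 0.001, 1.69]
force: [-1.8, 0.9, 1.9]
gripper_width: 0.0071
grasp_force: 51.3
```

>>> {"op": "arm_command", "data": {"plan": [[0, 0, 0, 0, 0, 0, -1], [0, 0, 0, 0, 0, 0, -1], [0, 0, 0, 0, 0, 0, -1], [0, 0, 0, 0, 0, 0, -1], [0, 0, 0, 0, 0, 0, -1], [0, 0, 0, 0, 0, 0, -1], [0, 0, 0, 0, 0, 0, -1], [0, 0, 0, 0, 0, 0, -1], [0, 0, -0.3, 0, 0, 0, -1], [0, 0, -0.7, 0, 0, 0, -1], [0, 0, -1, 0, 0, 0, -1], [0, 0, -1, 0, 0, 0, -1]]}}

```text
time: 17.1
tcp_pos: [0.4144, -0.3482, 0.1571]
tcp_rot: [3.137, 0.007, 1.69]
force: [0.9, -0.7, 0.8]
gripper_width: 0.0857
grasp_force: 0.0
```

```bash
python3 g.py 99 448.5 319 150; python3 -c "
from wr import *
c=wr([(.093,.11,'tall')]); save(c,'w2.png'); c=cam('scene'); P=cloud(c);z=P[...,2]
m=((z>.08)&(P[...,1]<-.28)&(P[...,1]>-.42)&(P[...,0]>.35)&(P[...,0]<.58)&(z<.11)).astype(np.uint8)
k,l,st,ce=cv2.connectedComponentsWithStats(m)
for i in range(1,k):
  if st[i,4]>20: print(st[i],P[l==i].mean(0))
"
```

```text
t 17.1 tcp [ 414.4 -348.2  157.1] rpy [179.76   0.39  96.84] w 85.7 turn z units -0.036
[448.5 319.  150. ] total [8.171 1.726 0.088] -> 9 x [0.908 0.192 0.01 ]
tall [ 314  176   13   86 1051] [ 413.5 -345.5] [ 8. 60.] 7.1 z 0.099 [191. 190. 175.]
tall [ 426  217   64   53 1104] [ 510.9 -353.1] [41.1 41.3] 6.1 z 0.0942 [192. 191. 180.]
[149 203  29  18 250] [ 0.41523666 -0.34812838  0.09272074]
[157 231  26  24 291] [ 0.51236399 -0.35513169  0.09004292]
```

View pics/w2.png

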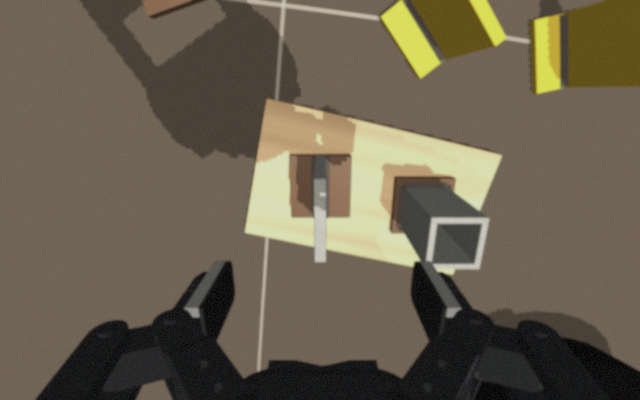

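Both tall coupons stand on the board: the T foot is at (320,185) and the tube foot at (423,204). I'll go to the cover next.

>>> {"op": "arm_command", "data": {"plan": [[0.45, 0.08, 0, 0, 0, 0, -1], [0.91, 0.16, 0, 0, 0, 0, -1]]}}

```text
time: 17.4
tcp_pos: [0.4158, -0.2713, 0.1511]
tcp_rot: [-3.14, -0.003, 1.688]
force: [0.6, 0.6, -0.5]
gripper_width: 0.0853
grasp_force: 0.0
```

>>> {"op": "arm_command", "data": {"plan": [[0.45, 0.08, 0, 0, 0, 0, -1], [0.91, 0.16, 0, 0, 0, 0, -1]]}}

```text
time: 17.6
tcp_pos: [0.4197, -0.1965, 0.151]
tcp_rot: [-3.139, -0.003, 1.689]
force: [0.7, 0.0, -0.6]
gripper_width: 0.0852
grasp_force: 0.0
```

>>> {"op": "arm_command", "data": {"plan": [[0.45, 0.08, 0, 0, 0, 0, -1], [0.91, 0.16, 0, 0, 0, 0, -1]]}}

```text
time: 17.8
tcp_pos: [0.4236, -0.1228, 0.1511]
tcp_rot: [-3.139, -0.002, 1.69]
force: [0.4, -0.6, 0.3]
gripper_width: 0.0854
grasp_force: 0.0
```

>>> {"op": "arm_command", "data": {"plan": [[0.45, 0.08, 0, 0, 0, 0, -1], [0.91, 0.16, 0, 0, 0, 0, -1]]}}

```text
time: 18.0
tcp_pos: [0.4276, -0.0491, 0.1512]
tcp_rot: [-3.139, -0.001, 1.69]
force: [-0.1, 0.2, -0.2]
gripper_width: 0.0856
grasp_force: 0.0
```

>>> {"op": "arm_command", "data": {"plan": [[0.45, 0.08, 0, 0, 0, 0, -1], [0.91, 0.16, 0, 0, 0, 0, -1]]}}

```text
time: 18.2
tcp_pos: [0.4316, 0.0246, 0.1512]
tcp_rot: [-3.139, -0.001, 1.69]
force: [1.1, 0.2, 0.2]
gripper_width: 0.0853
grasp_force: 0.0
```

>>> {"op": "arm_command", "data": {"plan": [[0.45, 0.08, 0, 0, 0, 0, -1], [0.91, 0.16, 0, 0, 0, 0, -1]]}}

```text
time: 18.4
tcp_pos: [0.4356, 0.0982, 0.1512]
tcp_rot: [-3.139, -0.0, 1.69]
force: [0.5, 0.1, -0.0]
gripper_width: 0.0851
grasp_force: 0.0
```

>>> {"op": "arm_command", "data": {"plan": [[0.45, 0.08, 0, 0, 0, 0, -1], [0.91, 0.16, 0, 0, 0, 0, -1]]}}

```text
time: 18.6
tcp_pos: [0.4397, 0.1719, 0.1511]
tcp_rot: [-3.139, 0.0, 1.69]
force: [0.5, -0.2, 0.2]
gripper_width: 0.0855
grasp_force: 0.0
```

>>> {"op": "arm_command", "data": {"plan": [[0.45, 0.08, 0, 0, 0, 0, -1], [0.91, 0.16, 0, 0, 0, 0, -1]]}}

```text
time: 18.8
tcp_pos: [0.4437, 0.2456, 0.151]
tcp_rot: [-3.138, 0.001, 1.69]
force: [0.7, -1.0, -0.3]
gripper_width: 0.0853
grasp_force: 0.0
```

>>> {"op": "arm_command", "data": {"plan": [[0.45, 0.08, 0, 0, 0, -0.04, -1], [0.91, 0.16, 0, 0, 0, -0.04, -1], [0.91, 0.16, 0, 0, 0, -0.04, -1], [0.91, 0.16, 0, 0, 0, -0.04, -1]]}}

```text
time: 19.2
tcp_pos: [0.4479, 0.3181, 0.151]
tcp_rot: [-3.138, 0.001, 1.734]
force: [0.4, -0.7, -0.2]
gripper_width: 0.0857
grasp_force: 0.0
```

```bash
python3 g.py 99 448.5 319 75; python3 -c "
from wr import *
c=wr([(.074,.1,'ridge'),(.055,.066,'cover')]); save(c,'w3.png')"
```

```text
t 19.2 tcp [447.9 318.1 151. ] rpy [-1.7981e+02  6.0000e-02  9.9320e+01] w 85.7 turn z units 0.005
[448.5 319.   75. ] total [0.009 0.009 0.95 ] -> 1 x [0.009 0.009 0.95 ]
ridge [ 315  172   18   80 1357] [448.8 322.2] [11.8 59.7] 9.8 z 0.0795 [45. 43. 43.]
cover [ 269  115  230    9 1793] [480.2 391.7] [161.9   5.9] 9.5 z 0.0593 [208. 212. 216.]
cover [  278   125   235   156 30183] [497.4 325.9] [174.  127.9] 9.5 z 0.0597 [213. 217. 221.]
```

View pics/w3.png

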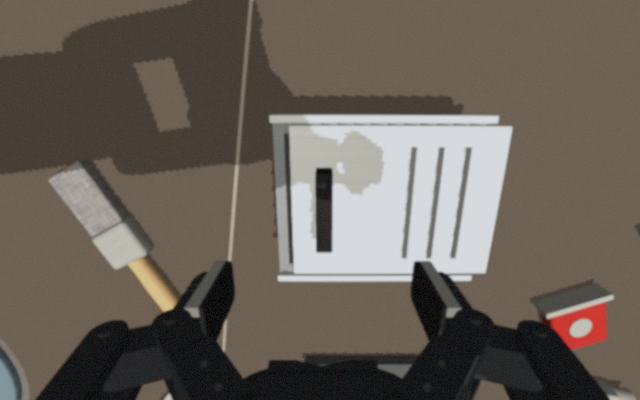

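>>> {"op": "arm_command", "data": {"plan": [[0.04, 0.02, 0.4, 0, 0, 0, -1], [0.04, 0.02, 0.7, 0, 0, 0, -1], [0.04, 0.02, 0.85, 0, 0, 0, -1], [0.04, 0.02, 0.98, 0, 0, 0, -1], [0.04, 0.02, 0.98, 0, 0, 0, -1], [0.04, 0.02, 0.98, 0, 0, 0, -1]]}}

```text
time: 19.85
tcp_pos: [0.4507, 0.3215, 0.0752]
tcp_rot: [3.14, -0.0, 1.732]
force: [-0.8, -0.5, 0.5]
gripper_width: 0.0852
grasp_force: 0.0
```

>>> {"op": "arm_command", "data": {"plan": [[0, 0, 0, 0, 0, 0, 1], [0, 0, 0, 0, 0, 0, 1], [0, 0, 0, 0, 0, 0, 1], [0, 0, 0, 0, 0, 0, 1], [0, 0, 0, 0, 0, 0, 1], [0, 0, 0, 0, 0, 0, 1], [0, 0, 0, 0, 0, 0, 1], [0, 0, 0, 0, 0, 0, 1], [0, 0, 0, 0, 0, 0, 1], [0, 0, 0, 0, 0, 0, 1], [0, 0, 0, 0, 0, 0, 1]], "newtons": 40}}

```text
time: 20.95
tcp_pos: [0.4503, 0.3216, 0.0747]
tcp_rot: [3.141, -0.0, 1.732]
force: [-0.6, 0.5, 4.8]
gripper_width: 0.0107
grasp_force: 42.6
```

```bash
python3 g.py 99.3 448.5 319 75; python3 -c "
from h import *
print(manip.read_state()['force'])
c=dict(np.load('wrist.npz'));P=cloud(c)
# case rim (z~54) region left of the cover
z=P[...,2];m=(z>.045)&(z<.0565)
m[:, 300:]=0
q=P[m];print(len(q),cv2.minAreaRect((q[:,:2]*1000).astype(np.float32)), np.median(z[m]))
"
```

```text
t 20.9 tcp [450.3 321.6  74.7] rpy [ 1.7998e+02 -1.0000e-02  9.9240e+01] w 10.7 turn z units -0.001
[448.5 319.   75. ] total [-0.029 -0.028 -0.003] -> 1 x [-0.029 -0.028 -0.003]
[-0.6446763   0.51217164  4.84110248]
1878 ((420.796875, 319.1069030761719), (20.108985900878906, 129.44009399414062), 9.250904083251953) 0.053074108724247185
```

>>> {"op": "arm_command", "data": {"plan": [[0, 0.1, 0, 0, 0, 0, 1], [0, 0.3, 0, 0, 0, 0, 1], [0, 0.5, 0, 0, 0, 0, 1], [0, 0.7, 0, 0, 0, 0, 1], [0, 0.7, 0, 0, 0, 0, 1]]}}

```text
time: 21.45
tcp_pos: [0.5073, 0.3311, 0.0748]
tcp_rot: [3.139, -0.001, 1.731]
force: [1.0, 2.0, 4.4]
gripper_width: 0.0109
grasp_force: 42.5
```

>>> {"op": "arm_command", "data": {"plan": [[0, 0.15, 0, 0, 0, 0, 1], [0, 0.3, 0, 0, 0, 0, 1], [0, 0.45, 0, 0, 0, 0, 1], [0, 0.55, 0, 0, 0, 0, 1], [0, 0.61, 0, 0, 0, 0, 1], [0, 0.61, 0, 0, 0, 0, 1], [0, 0.61, 0, 0, 0, 0, 1]]}}

```text
time: 22.15
tcp_pos: [0.5539, 0.3387, 0.0747]
tcp_rot: [3.14, -0.001, 1.732]
force: [1.0, 3.3, 3.9]
gripper_width: 0.0106
grasp_force: 42.5
```

```bash
python3 g.py 99.3 554 338 75
```

```text
t 22.1 tcp [553.9 338.7  74.7] rpy [ 1.799e+02 -4.000e-02  9.924e+01] w 10.6 turn z units -0.001
[554. 338.  75.] total [-0.009 -0.001 -0.003] -> 1 x [-0.009 -0.001 -0.003]
```

>>> {"op": "arm_command", "data": {"plan": [[0, 0, 0, 0, 0, 0, -1], [0, 0, 0, 0, 0, 0, -1], [0, 0, 0, 0, 0, 0, -1], [0, 0, 0, 0, 0, 0, -1], [0, 0, 0, 0, 0, 0, -1], [0, 0, 0, 0, 0, 0, -1], [0, 0, 0, 0, 0, 0, -1], [0, 0, -0.3, 0, 0, 0, -1], [0, 0, -0.7, 0, 0, 0, -1], [0, 0, -1, 0, 0, 0, -1], [0, 0, -1, 0, 0, 0, -1]]}}

```text
time: 23.25
tcp_pos: [0.5561, 0.3394, 0.1593]
tcp_rot: [3.133, -0.002, 1.732]
force: [0.8, 0.8, 0.6]
gripper_width: 0.0857
grasp_force: 0.0
```

```bash
python3 g.py 99.3 619.5 8.3 155; python3 -c "
from wr import *
c=wr([(.074,.1,'ridge'),(.056,.066,'cover'),(.045,.056,'rim'),(-.002,.012,'floor')],800); save(c,'w4.png')"
```

```text
t 23.2 tcp [556.1 339.4 159.3] rpy [ 1.7953e+02 -1.0000e-01  9.9250e+01] w 85.7 turn z units -0.001
[619.5   8.3 155. ] total [-4.213  0.113  0.054] -> 5 x [-0.843  0.023  0.011]
ridge [ 310  173   17   78 1258] [554.4 339.8] [11.6 59.9] 9.4 z 0.0795 [46. 45. 44.]
cover [ 120  119  221   10 1562] [480.2 392.1] [162.3   5.5] 9.5 z 0.0592 [183. 183. 175.]
cover [  233   128   265   152 27468] [585.3 340.5] [210.1 127.3] 9.6 z 0.0597 [213. 217. 221.]
rim [ 128  127  211  147 5172] [490.2 327.2] [160.4 125. ] 9.0 z 0.0529 [119. 121. 118.]
rim [566 209  74  64 904] [813.5 345.3] [76.5  9.9] 57.4 z 0.0503 [45. 33. 25.]
floor [     0      0    640    390 125166] [607.8 340.3] [423.1 740. ] 89.0 z -0.0007 [109.  96.  82.]
floor [  166   137   123   106 11807] [472.1 322.5] [107.3 103.5] 9.5 z 0.0071 [161. 163. 160.]
floor [   0  252   89  148 6954] [252.2  84.1] [238.1 106.1] 79.0 z -0.0012 [109.  97.  83.]
floor [  217   271   212   107 15749] [590.7 187.7] [149.3 246.3] 88.6 z -0.0009 [109.  96.  83.]
```

View pics/w4.png

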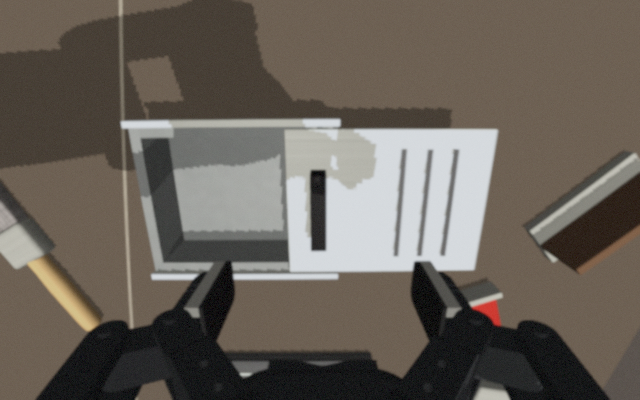

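The case is fully open and its floor is visible at (225,190). I'll fetch the pipe.

>>> {"op": "arm_command", "data": {"plan": [[-0.42, 0.01, 0, 0, 0, 0, -1], [-0.84, 0.02, 0, 0, 0, 0, -1]]}}

```text
time: 23.5
tcp_pos: [0.5648, 0.2718, 0.1526]
tcp_rot: [-3.139, 0.0, 1.734]
force: [1.4, -0.1, -0.8]
gripper_width: 0.0857
grasp_force: 0.0
```

>>> {"op": "arm_command", "data": {"plan": [[-0.42, 0.01, 0, 0, 0, 0, -1], [-0.84, 0.02, 0, 0, 0, 0, -1]]}}

```text
time: 23.7
tcp_pos: [0.5773, 0.2049, 0.1524]
tcp_rot: [-3.138, 0.0, 1.732]
force: [0.5, -0.4, 0.1]
gripper_width: 0.0855
grasp_force: 0.0
```

>>> {"op": "arm_command", "data": {"plan": [[-0.42, 0.01, 0, 0, 0, 0, -1], [-0.84, 0.02, 0, 0, 0, 0, -1]]}}

```text
time: 23.9
tcp_pos: [0.5896, 0.1388, 0.1524]
tcp_rot: [-3.138, -0.0, 1.732]
force: [0.3, 0.1, 0.1]
gripper_width: 0.085
grasp_force: 0.0
```

>>> {"op": "arm_command", "data": {"plan": [[-0.42, 0.01, 0, 0, 0, 0, -1], [-0.84, 0.02, 0, 0, 0, 0, -1]]}}

```text
time: 24.1
tcp_pos: [0.602, 0.0728, 0.1524]
tcp_rot: [-3.138, -0.001, 1.732]
force: [0.7, 1.3, -0.0]
gripper_width: 0.0855
grasp_force: 0.0
```

>>> {"op": "arm_command", "data": {"plan": [[-0.42, 0.01, 0, 0, 0, 0, -1], [-0.84, 0.02, 0, 0, 0, 0, -1], [-0.84, 0.02, 0, 0, 0, 0, -1], [-0.84, 0.02, 0, 0, 0, 0, -1]]}}

```text
time: 24.5
tcp_pos: [0.6145, 0.0077, 0.1528]
tcp_rot: [-3.139, -0.001, 1.731]
force: [-0.4, 1.3, -0.8]
gripper_width: 0.0856
grasp_force: 0.0
```

```bash
python3 -c "
from wr import *
c=wr([(.045,.06,'pipe'),(.016,.024,'lap')])"; python3 g.py 99.3 619.5 8.3 36
```

```text
pipe [309 183  41  41 715] [620.    9.7] [32.2 32.5] 46.5 z 0.0518 [218. 216. 207.]
lap [505   0  40  12 262] [745.1 182.1] [30.9  7.7] 11.3 z 0.0187 [207.   64.5  56. ]
lap [ 316   50   61   50 2677] [617.8 108.7] [47.2 36.1] 6.5 z 0.0192 [235. 236. 227.]
lap [532  81  24  37 261] [783.5 116. ] [17.4 31.8] 27.9 z 0.0211 [98. 97. 91.]
lap [610 102  27  16 176] [852.3 123.1] [ 8.6 27.6] 87.0 z 0.0222 [200.5 200.  190. ]
lap [ 474  117  157  197 3817] [828.4  10.5] [206.7  68.3] 87.9 z 0.0217 [222. 197. 147.]
lap [308 171  41  27 202] [616.6  17.8] [36.7 19.3] 23.9 z 0.0176 [96. 92. 85.]
lap [316 190  26  18 346] [621.3   4.5] [17.2 18.8] 63.8 z 0.0182 [108. 100.  92.]
lap [ 319  253   49   34 1527] [647.4 -67.6] [46.4 36.4] 8.9 z 0.0189 [224. 223. 214.]
t 24.6 tcp [614.5   8.5 153. ] rpy [-1.7986e+02 -6.0000e-02  9.9230e+01] w 85.5 turn z units -0.001
[619.5   8.3  36. ] total [-0.012  0.061  1.463] -> 2 x [-0.006  0.031  0.731]
```

>>> {"op": "arm_command", "data": {"plan": [[0, 0.07, 0.4, 0, 0, 0, -1], [0, 0.07, 0.8, 0, 0, 0, -1], [0, 0.07, 0.8, 0, 0, 0, -1]]}}

```text
time: 24.85
tcp_pos: [0.6167, 0.0109, 0.0849]
tcp_rot: [-3.131, -0.004, 1.734]
force: [-0.7, -0.1, -0.5]
gripper_width: 0.0854
grasp_force: 0.0
```

>>> {"op": "arm_command", "data": {"plan": [[0, 0, 0.3, 0, 0, 0, -1], [0, 0, 0.5, 0, 0, 0, -1], [0, 0, 0.65, 0, 0, 0, -1], [0, 0, 0.65, 0, 0, 0, -1], [0, 0, 0.65, 0, 0, 0, -1]]}}

```text
time: 25.35
tcp_pos: [0.6213, 0.009, 0.039]
tcp_rot: [3.141, 0.0, 1.732]
force: [0.4, 0.0, 0.6]
gripper_width: 0.0854
grasp_force: 0.0
```

>>> {"op": "arm_command", "data": {"plan": [[0, 0, 0, 0, 0, 0, 1], [0, 0, 0, 0, 0, 0, 1], [0, 0, 0, 0, 0, 0, 1], [0, 0, 0, 0, 0, 0, 1], [0, 0, 0, 0, 0, 0, 1], [0, 0, 0, 0, 0, 0, 1], [0, 0, 0, 0, 0, 0, 1], [0, 0, 0, 0, 0, 0, 1], [0, 0, 0, 0, 0, 0, 1], [0, 0, 0, 0, 0, 0, 1]]}}

```text
time: 26.35
tcp_pos: [0.6212, 0.0088, 0.0392]
tcp_rot: [3.141, 0.0, 1.732]
force: [-1.2, -0.1, 5.4]
gripper_width: 0.0313
grasp_force: 40.3
```

```bash
python3 g.py 99.2 619.5 8.3 140 472 324.2 140 472 324.2 36
```

```text
t 26.4 tcp [621.2   8.8  39.2] rpy [1.7998e+02 2.0000e-02 9.9240e+01] w 31.3 turn z units 0.001
[619.5   8.3 140. ] total [-0.003 -0.022 -1.26 ] -> 2 x [-0.001 -0.011 -0.63 ]
[472.  324.2 140. ] total [ 4.193 -1.189 -0.   ] -> 5 x [ 0.839 -0.238 -0.   ]
[472.  324.2  36. ] total [ 0.  -0.   1.3] -> 2 x [ 0.   -0.    0.65]
```

>>> {"op": "arm_command", "data": {"plan": [[0, 0, -0.2, 0, 0, 0, 1], [0, 0, -0.5, 0, 0, 0, 1], [0, 0, -0.9, 0, 0, 0, 1], [0, 0, -1, 0, 0, 0, 1], [0, 0, -1, 0, 0, 0, 1]]}}

```text
time: 26.85
tcp_pos: [0.622, 0.0088, 0.1202]
tcp_rot: [3.138, 0.001, 1.732]
force: [-0.6, -0.4, -1.8]
gripper_width: 0.0315
grasp_force: 40.1
```

```bash
python3 g.py 99.2 472 324.2 125
```

```text
t 26.9 tcp [622.    8.8 120.2] rpy [1.798e+02 6.000e-02 9.923e+01] w 31.5 turn z units 0.001
[472.  324.2 125. ] total [ 4.192 -1.22  -0.06 ] -> 5 x [ 0.838 -0.244 -0.012]
```

>>> {"op": "arm_command", "data": {"plan": [[0.3, -0.08, -0.1, 0, 0, 0, 1], [0.6, -0.16, -0.1, 0, 0, 0, 1], [0.84, -0.24, -0.1, 0, 0, 0, 1]]}}

```text
time: 27.15
tcp_pos: [0.5894, 0.0732, 0.1245]
tcp_rot: [-3.138, -0.001, 1.732]
force: [-0.3, 0.7, -2.2]
gripper_width: 0.0314
grasp_force: 40.1
```

>>> {"op": "arm_command", "data": {"plan": [[0.42, -0.12, 0, 0, 0, 0, 1], [0.84, -0.24, 0, 0, 0, 0, 1]]}}

```text
time: 27.35
tcp_pos: [0.5598, 0.1363, 0.1248]
tcp_rot: [-3.139, -0.0, 1.731]
force: [-0.7, 0.5, -1.3]
gripper_width: 0.0313
grasp_force: 40.1
```

>>> {"op": "arm_command", "data": {"plan": [[0.42, -0.12, 0, 0, 0, 0, 1], [0.84, -0.24, 0, 0, 0, 0, 1]]}}

```text
time: 27.55
tcp_pos: [0.5298, 0.1998, 0.1248]
tcp_rot: [-3.139, 0.0, 1.732]
force: [0.5, 0.9, -1.8]
gripper_width: 0.0316
grasp_force: 40.1
```

>>> {"op": "arm_command", "data": {"plan": [[0.42, -0.12, 0, 0, 0, 0, 1], [0.84, -0.24, 0, 0, 0, 0, 1]]}}

```text
time: 27.75
tcp_pos: [0.5, 0.263, 0.1249]
tcp_rot: [-3.139, 0.0, 1.732]
force: [-0.2, -0.5, -2.3]
gripper_width: 0.0319
grasp_force: 40.1
```

>>> {"op": "arm_command", "data": {"plan": [[0.4, -0.12, 0, 0, 0, 0, 1], [0.7, -0.2, 0, 0, 0, 0, 1], [0.84, -0.25, 0, 0, 0, 0, 1], [0.84, -0.25, 0, 0, 0, 0, 1], [0.84, -0.25, 0, 0, 0, 0, 1]]}}

```text
time: 28.25
tcp_pos: [0.4714, 0.3243, 0.1259]
tcp_rot: [-3.141, 0.001, 1.732]
force: [0.4, -0.2, -2.1]
gripper_width: 0.0319
grasp_force: 40.1
```

```bash
python3 g.py 99.2 472 324.2 39.5; python3 -c "
from h import *
c=cam('scene'); cv2.imwrite('pics/s3.png',cv2.resize(c['color'][60:230,340:560,::-1],None,fx=3,fy=3))"
```

```text
t 28.2 tcp [471.4 324.3 125.9] rpy [-1.7996e+02  4.0000e-02  9.9230e+01] w 31.9 turn z units 0.001
[472.  324.2  39.5] total [-0.003  0.007  1.08 ] -> 2 x [-0.001  0.003  0.54 ]
```

View pics/s3.png

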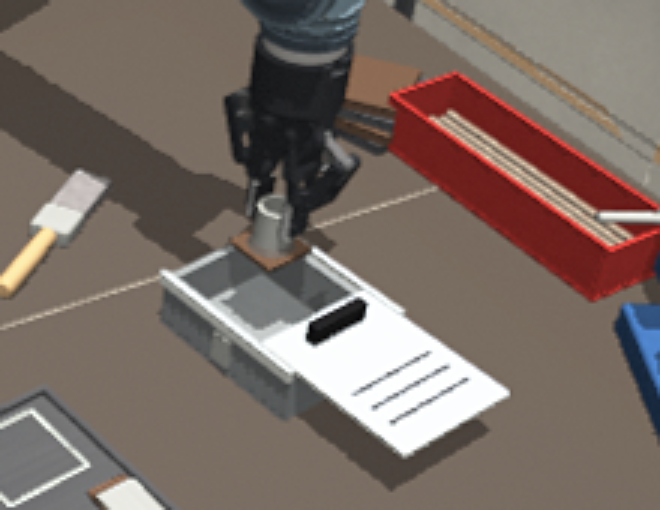

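The pipe hangs upright at (272,235) in the crop, above the open case. I'll lower it and open the fingers only partly.

>>> {"op": "arm_command", "data": {"plan": [[0, 0, 0.2, 0, 0, 0, 1], [0, 0, 0.4, 0, 0, 0, 1], [0, 0, 0.6, 0, 0, 0, 1], [0, 0, 0.75, 0, 0, 0, 1], [0, 0, 0.75, 0, 0, 0, 1]]}}

```text
time: 28.8
tcp_pos: [0.4696, 0.324, 0.0633]
tcp_rot: [-3.136, 0.001, 1.732]
force: [1.1, 0.1, -2.0]
gripper_width: 0.0314
grasp_force: 40.1
```

>>> {"op": "arm_command", "data": {"plan": [[0, 0, 0.1, 0, 0, 0, 1], [0, 0, 0.2, 0, 0, 0, 1], [0, 0, 0.27, 0, 0, 0, 1], [0, 0, 0.3, 0, 0, 0, 1], [0, 0, 0.3, 0, 0, 0, 1], [0, 0, 0.3, 0, 0, 0, 1]]}}

```text
time: 29.4
tcp_pos: [0.4717, 0.3251, 0.0427]
tcp_rot: [3.141, -0.0, 1.732]
force: [0.1, 1.1, -1.6]
gripper_width: 0.0316
grasp_force: 40.1
```

```bash
python3 g.py 99.2 472 324.2 39.5
```

```text
t 29.4 tcp [471.7 325.1  42.7] rpy [ 1.7997e+02 -1.0000e-02  9.9240e+01] w 31.6 turn z units 0.001
[472.  324.2  39.5] total [-0.012  0.002  0.041] -> 1 x [-0.012  0.002  0.041]
```

>>> {"op": "arm_command", "data": {"plan": [[0, 0, 0.02, 0, 0, 0, 1], [0, 0, 0.04, 0, 0, 0, 1], [0, 0, 0.04, 0, 0, 0, 1], [0, 0, 0.04, 0, 0, 0, 1]]}}

```text
time: 29.8
tcp_pos: [0.4714, 0.325, 0.0393]
tcp_rot: [-3.142, 0.0, 1.732]
force: [-0.8, -0.0, -1.4]
gripper_width: 0.0314
grasp_force: 40.2
```

>>> {"op": "arm_command", "data": {"plan": [[0, 0, 0, 0, 0, 0, -0.25], [0, 0, 0, 0, 0, 0, -0.25], [0, 0, 0, 0, 0, 0, -0.25], [0, 0, 0, 0, 0, 0, -0.25], [0, 0, 0, 0, 0, 0, -0.25], [0, 0, 0, 0, 0, 0, -0.25], [0, 0, -0.2, 0, 0, 0, -0.25], [0, 0, -0.6, 0, 0, 0, -0.25], [0, 0, -1, 0, 0, 0, -0.25], [0, 0, -1, 0, 0, 0, -0.25]]}}

```text
time: 30.8
tcp_pos: [0.475, 0.3266, 0.1259]
tcp_rot: [3.131, -0.003, 1.732]
force: [0.4, -0.5, -0.2]
gripper_width: 0.053
grasp_force: 0.0
```

>>> {"op": "arm_command", "data": {"plan": [[0, 0, -0.2, 0, 0, 0, -1], [0, 0, -0.4, 0, 0, 0, -1], [0, 0, -0.4, 0, 0, 0, -1]]}}

```text
time: 31.1
tcp_pos: [0.4728, 0.3257, 0.1542]
tcp_rot: [3.137, -0.001, 1.732]
force: [0.4, -0.7, -0.8]
gripper_width: 0.0851
grasp_force: 0.0
```

```bash
python3 g.py 99.25 554.3 339.8 150 554.3 339.8 75; python3 -c "
from wr import *
c=wr([(.046,.056,'pipe')]); save(c,'w5.png')"
```

```text
t 31.1 tcp [472.8 325.7 154.2] rpy [ 1.7975e+02 -7.0000e-02  9.9240e+01] w 85.1 turn z units -0.0
[554.3 339.8 150. ] total [0.011 1.034 0.052] -> 2 x [0.005 0.517 0.026]
[554.3 339.8  75. ] total [ 0.    -0.     0.938] -> 1 x [ 0.    -0.     0.938]
pipe [ 237  127  216  149 5314] [490.4 327.7] [160.9 124.2] 9.3 z 0.0531 [131.5 133.  130. ]
pipe [300 183  41  41 678] [472.3 326. ] [32.6 32. ] 85.0 z 0.0518 [188. 187. 177.]
```

View pics/w5.png

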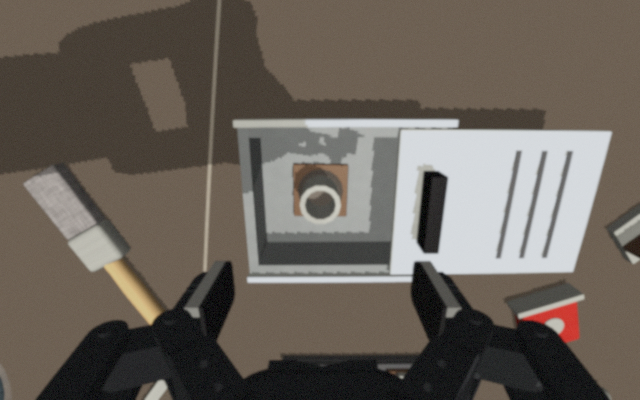

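The pipe stands on the case floor: its foot is at (320,190) and its top at z = 52 mm. Next I'll shut the cover.

>>> {"op": "arm_command", "data": {"plan": [[0, 0.45, 0.05, 0, 0, 0, -1], [0, 0.9, 0.05, 0, 0, 0, -1], [0, 1, 0.05, 0, 0, 0, -1], [0, 1, 0.05, 0, 0, 0, -1]]}}

```text
time: 31.55
tcp_pos: [0.5506, 0.3375, 0.1461]
tcp_rot: [-3.14, 0.0, 1.731]
force: [-0.5, 0.4, -0.7]
gripper_width: 0.0854
grasp_force: 0.0
```

>>> {"op": "arm_command", "data": {"plan": [[0, 0.03, 0.3, 0, 0, 0, -1], [0, 0.03, 0.6, 0, 0, 0, -1], [0, 0.03, 0.8, 0, 0, 0, -1], [0, 0.03, 0.93, 0, 0, 0, -1], [0, 0.03, 0.93, 0, 0, 0, -1], [0, 0.03, 0.93, 0, 0, 0, -1]]}}

```text
time: 32.15
tcp_pos: [0.553, 0.3385, 0.0736]
tcp_rot: [3.141, -0.0, 1.732]
force: [-0.6, -0.1, 0.0]
gripper_width: 0.0856
grasp_force: 0.0
```

>>> {"op": "arm_command", "data": {"plan": [[0, 0, 0, 0, 0, 0, 1], [0, 0, 0, 0, 0, 0, 1], [0, 0, 0, 0, 0, 0, 1], [0, 0, 0, 0, 0, 0, 1], [0, 0, 0, 0, 0, 0, 1], [0, 0, 0, 0, 0, 0, 1], [0, 0, 0, 0, 0, 0, 1], [0, 0, 0, 0, 0, 0, 1], [0, 0, 0, 0, 0, 0, 1], [0, 0, 0, 0, 0, 0, 1], [0, 0, 0, 0, 0, 0, 1]]}}

```text
time: 33.25
tcp_pos: [0.553, 0.3383, 0.0732]
tcp_rot: [3.141, -0.0, 1.732]
force: [-0.6, -0.5, 3.8]
gripper_width: 0.011
grasp_force: 42.1
```

```bash
python3 g.py 99.3 435.9 318.5 75
```

```text
t 33.2 tcp [553.  338.3  73.2] rpy [179.97  -0.    99.24] w 11.0 turn z units -0.001
[435.9 318.5  75. ] total [-0.008 -1.485 -0.022] -> 2 x [-0.004 -0.742 -0.011]
```

>>> {"op": "arm_command", "data": {"plan": [[0, -0.1, 0, 0, 0, 0, 1], [0, -0.3, 0, 0, 0, 0, 1], [0, -0.5, 0, 0, 0, 0, 1], [0, -0.75, 0, 0, 0, 0, 1], [0, -0.75, 0, 0, 0, 0, 1]]}}

```text
time: 33.75
tcp_pos: [0.4915, 0.3281, 0.0732]
tcp_rot: [-3.14, 0.001, 1.733]
force: [-0.7, -2.1, 4.9]
gripper_width: 0.0107
grasp_force: 42.2
```

>>> {"op": "arm_command", "data": {"plan": [[0, -0.2, 0, 0, 0, 0, 1], [0, -0.4, 0, 0, 0, 0, 1], [0, -0.6, 0, 0, 0, 0, 1], [0, -0.7, 0, 0, 0, 0, 1], [0, -0.74, 0, 0, 0, 0, 1], [0, -0.76, 0, 0, 0, 0, 1], [0, -0.77, 0, 0, 0, 0, 1], [0, -0.77, 0, 0, 0, 0, 1], [0, -0.77, 0, 0, 0, 0, 1]]}}

```text
time: 34.65
tcp_pos: [0.4357, 0.3189, 0.0732]
tcp_rot: [3.134, -0.0, 1.732]
force: [12.2, 0.7, -6.5]
gripper_width: 0.0108
grasp_force: 41.5
```

```bash
python3 g.py 99.3 435.9 318.5 75
```

```text
t 34.6 tcp [435.7 318.9  73.2] rpy [ 1.7956e+02 -3.0000e-02  9.9230e+01] w 10.8 turn z units -0.001
[435.9 318.5  75. ] total [-0.005  0.001 -0.022] -> 1 x [-0.005  0.001 -0.022]
```

>>> {"op": "arm_command", "data": {"plan": [[0, 0, 0, 0, 0, 0, -1], [0, 0, 0, 0, 0, 0, -1], [0, 0, 0, 0, 0, 0, -1], [0, 0, 0, 0, 0, 0, -1], [0, 0, 0, 0, 0, 0, -1], [0, 0, 0, 0, 0, 0, -1], [0, 0, 0, 0, 0, 0, -1], [0, 0, 0, 0, 0, 0, -1], [0, 0, -0.3, 0, 0, 0, -1], [0, 0, -0.7, 0, 0, 0, -1], [0, 0, -1, 0, 0, 0, -1], [0, 0, -1, 0, 0, 0, -1]]}}

```text
time: 35.85
tcp_pos: [0.4351, 0.3199, 0.1571]
tcp_rot: [3.134, -0.002, 1.732]
force: [0.1, -0.5, 0.2]
gripper_width: 0.0853
grasp_force: 0.0
```

```bash
python3 g.py 99.25 413.4 -345.5 157; python3 -c "
from wr import *
c=wr([(.074,.1,'ridge'),(.056,.066,'cover')],800); save(c,'w6.png')"
```

```text
t 35.9 tcp [435.1 319.9 157.1] rpy [ 1.7956e+02 -1.2000e-01  9.9240e+01] w 85.3 turn z units -0.0
[ 413.4 -345.5  157. ] total [-8.165e+00 -1.605e+00  1.000e-03] -> 9 x [-0.907 -0.178  0.   ]
ridge [ 314  174   17   79 1271] [436.4 320.2] [11.6 59.7] 9.6 z 0.0795 [46. 44. 44.]
cover [ 286  120  221    8 1626] [480.3 392.1] [162.1   5.3] 9.6 z 0.0593 [208. 212. 215.]
cover [  288   129   216   152 28132] [491.5 324.9] [162.2 127.6] 9.6 z 0.0597 [213. 217. 221.]
```

View pics/w6.png

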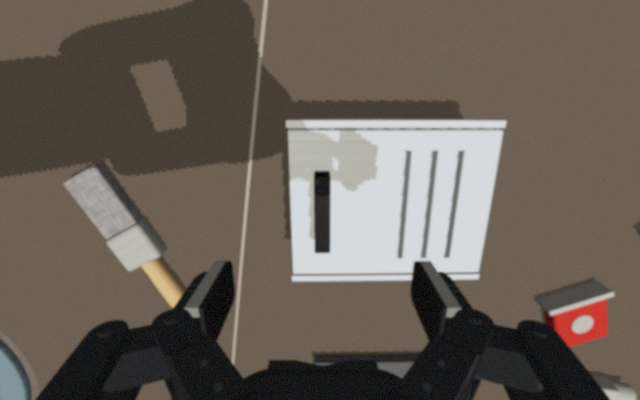

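The cover edge is flush with the case at x = 288 px and the ridge has moved 119.6 mm, so it is shut. Now back to the T.

>>> {"op": "arm_command", "data": {"plan": [[-0.45, -0.09, 0, 0, 0, 0, -1], [-0.91, -0.18, 0, 0, 0, 0, -1]]}}

```text
time: 36.1
tcp_pos: [0.4291, 0.2439, 0.1514]
tcp_rot: [-3.139, 0.0, 1.734]
force: [-0.3, 0.1, 0.5]
gripper_width: 0.0851
grasp_force: 0.0
```

>>> {"op": "arm_command", "data": {"plan": [[-0.45, -0.09, 0, 0, 0, 0, -1], [-0.91, -0.18, 0, 0, 0, 0, -1]]}}

```text
time: 36.3
tcp_pos: [0.4264, 0.169, 0.1512]
tcp_rot: [-3.139, -0.0, 1.733]
force: [0.9, 0.2, -1.2]
gripper_width: 0.0856
grasp_force: 0.0
```

>>> {"op": "arm_command", "data": {"plan": [[-0.45, -0.09, 0, 0, 0, 0, -1], [-0.91, -0.18, 0, 0, 0, 0, -1]]}}

```text
time: 36.5
tcp_pos: [0.4239, 0.0949, 0.1514]
tcp_rot: [-3.139, -0.0, 1.732]
force: [0.0, -0.4, -0.2]
gripper_width: 0.0853
grasp_force: 0.0
```

>>> {"op": "arm_command", "data": {"plan": [[-0.45, -0.09, 0, 0, 0, 0, -1], [-0.91, -0.18, 0, 0, 0, 0, -1]]}}

```text
time: 36.7
tcp_pos: [0.4214, 0.0209, 0.1514]
tcp_rot: [-3.139, -0.001, 1.732]
force: [1.1, -0.7, 0.8]
gripper_width: 0.0854
grasp_force: 0.0
```

>>> {"op": "arm_command", "data": {"plan": [[-0.45, -0.09, 0, 0, 0, 0, -1], [-0.91, -0.18, 0, 0, 0, 0, -1]]}}

```text
time: 36.9
tcp_pos: [0.4189, -0.0532, 0.1515]
tcp_rot: [-3.14, -0.001, 1.732]
force: [0.2, -0.1, 0.1]
gripper_width: 0.0857
grasp_force: 0.0
```

>>> {"op": "arm_command", "data": {"plan": [[-0.45, -0.09, 0, 0, 0, 0, -1], [-0.91, -0.18, 0, 0, 0, 0, -1]]}}

```text
time: 37.1
tcp_pos: [0.4164, -0.1273, 0.1514]
tcp_rot: [-3.14, -0.002, 1.732]
force: [0.9, 0.2, -0.2]
gripper_width: 0.0854
grasp_force: 0.0
```

>>> {"op": "arm_command", "data": {"plan": [[-0.45, -0.09, 0, 0, 0, 0, -1], [-0.91, -0.18, 0, 0, 0, 0, -1]]}}

```text
time: 37.3
tcp_pos: [0.4139, -0.2013, 0.1513]
tcp_rot: [-3.14, -0.002, 1.732]
force: [-0.1, 0.3, 0.6]
gripper_width: 0.0854
grasp_force: 0.0
```

>>> {"op": "arm_command", "data": {"plan": [[-0.45, -0.09, 0, 0, 0, 0, -1], [-0.91, -0.18, 0, 0, 0, 0, -1]]}}

```text
time: 37.5
tcp_pos: [0.4115, -0.2754, 0.1512]
tcp_rot: [-3.14, -0.002, 1.732]
force: [0.3, -0.1, 0.6]
gripper_width: 0.0852
grasp_force: 0.0
```

>>> {"op": "arm_command", "data": {"plan": [[-0.45, -0.09, 0, 0, 0, 0.04, -1], [-0.91, -0.18, 0, 0, 0, 0.04, -1], [-0.91, -0.18, 0, 0, 0, 0.04, -1], [-0.91, -0.18, 0, 0, 0, 0.04, -1]]}}

```text
time: 37.9
tcp_pos: [0.4092, -0.3484, 0.1512]
tcp_rot: [-3.14, -0.003, 1.689]
force: [0.2, 0.5, 0.6]
gripper_width: 0.0855
grasp_force: 0.0
```

```bash
python3 g.py 96.84 413.2 -346 73.7; python3 -c "
from wr import *
c=wr([(.093,.11,'tall')])"
```

```text
t 37.9 tcp [ 409.2 -348.4  151.2] rpy [-1.7991e+02 -1.7000e-01  9.6760e+01] w 85.5 turn z units -0.001
[ 413.2 -346.    73.7] total [0.024 0.053 0.969] -> 1 x [0.024 0.053 0.969]
tall [ 323  180   12   88 1050] [ 413.5 -345.7] [ 7.5 60.5] 7.4 z 0.099 [191.  191.  175.5]
tall [ 436  221   67   55 1226] [ 511.4 -353.3] [41.5 41.3] 6.3 z 0.0942 [191. 190. 180.]
```

>>> {"op": "arm_command", "data": {"plan": [[0.02, 0.05, 0.35, 0, 0, 0, -1], [0.02, 0.05, 0.7, 0, 0, 0, -1], [0.02, 0.05, 0.95, 0, 0, 0, -1], [0.02, 0.05, 0.95, 0, 0, 0, -1]]}}

```text
time: 38.35
tcp_pos: [0.4121, -0.343, 0.0733]
tcp_rot: [-3.138, -0.007, 1.692]
force: [-0.3, 0.8, -1.0]
gripper_width: 0.0853
grasp_force: 0.0
```

>>> {"op": "arm_command", "data": {"plan": [[0, 0, 0, 0, 0, 0, 1], [0, 0, 0, 0, 0, 0, 1], [0, 0, 0, 0, 0, 0, 1], [0, 0, 0, 0, 0, 0, 1], [0, 0, 0, 0, 0, 0, 1], [0, 0, 0, 0, 0, 0, 1], [0, 0, 0, 0, 0, 0, 1], [0, 0, 0, 0, 0, 0, 1], [0, 0, 0, 0, 0, 0, 1], [0, 0, 0, 0, 0, 0, 1], [0, 0, 0, 0, 0, 0, 1], [0, 0, 0, 0, 0, 0, 1]], "newtons": 50}}

```text
time: 39.55
tcp_pos: [0.4139, -0.347, 0.0773]
tcp_rot: [-3.142, 0.0, 1.69]
force: [-2.7, 0.4, 5.3]
gripper_width: 0.0076
grasp_force: 52.9
```

>>> {"op": "arm_command", "data": {"plan": [[0, 0, -0.2, 0, 0, 0, 1], [0, 0, -0.5, 0, 0, 0, 1], [0, 0, -0.9, 0, 0, 0, 1], [0, 0, -0.9, 0, 0, 0, 1]]}}

```text
time: 39.95
tcp_pos: [0.4154, -0.3484, 0.1519]
tcp_rot: [3.137, 0.006, 1.69]
force: [0.9, -0.5, -4.5]
gripper_width: 0.0069
grasp_force: 51.4
```

>>> {"op": "arm_command", "data": {"plan": [[0, 0, -0.25, 0, 0, 0, 1], [0, 0, -0.45, 0, 0, 0, 1], [0, 0, -0.45, 0, 0, 0, 1], [0, 0, -0.45, 0, 0, 0, 1]]}}

```text
time: 40.35
tcp_pos: [0.4132, -0.3459, 0.1826]
tcp_rot: [-3.14, -0.003, 1.69]
force: [-0.7, 0.1, -4.8]
gripper_width: 0.0071
grasp_force: 51.4
```

```bash
python3 g.py 96.84 525.3 60.6 180
```

```text
t 40.4 tcp [ 413.2 -345.9  182.6] rpy [-1.7992e+02 -1.4000e-01  9.6830e+01] w 7.1 turn z units -0.0
[525.3  60.6 180. ] total [4.878 1.997 0.033] -> 5 x [0.976 0.399 0.007]
```

>>> {"op": "arm_command", "data": {"plan": [[0.25, 0.1, 0, 0, 0, 0, 1], [0.6, 0.25, 0, 0, 0, 0, 1], [0.98, 0.4, 0, 0, 0, 0, 1]]}}

```text
time: 40.65
tcp_pos: [0.4354, -0.2637, 0.1823]
tcp_rot: [-3.139, -0.003, 1.689]
force: [0.5, 0.1, -4.7]
gripper_width: 0.0074
grasp_force: 51.3
```

>>> {"op": "arm_command", "data": {"plan": [[0.49, 0.2, 0, 0, 0, 0, 1], [0.98, 0.4, 0, 0, 0, 0, 1]]}}

```text
time: 40.85
tcp_pos: [0.4578, -0.1814, 0.1824]
tcp_rot: [-3.139, -0.003, 1.689]
force: [-0.2, 0.2, -3.6]
gripper_width: 0.0071
grasp_force: 51.3
```

>>> {"op": "arm_command", "data": {"plan": [[0.49, 0.2, 0, 0, 0, 0, 1], [0.98, 0.4, 0, 0, 0, 0, 1]]}}

```text
time: 41.05
tcp_pos: [0.4801, -0.0996, 0.1825]
tcp_rot: [-3.139, -0.002, 1.69]
force: [0.7, 0.5, -4.5]
gripper_width: 0.0069
grasp_force: 51.3
```

>>> {"op": "arm_command", "data": {"plan": [[0.49, 0.2, 0, 0, 0, 0, 1], [0.98, 0.4, 0, 0, 0, 0, 1]]}}

```text
time: 41.25
tcp_pos: [0.5025, -0.0181, 0.1825]
tcp_rot: [-3.139, -0.001, 1.69]
force: [1.4, -0.3, -4.6]
gripper_width: 0.0073
grasp_force: 51.3
```

>>> {"op": "arm_command", "data": {"plan": [[0.4, 0.16, 0, 0, 0, 0, 1], [0.75, 0.3, 0, 0, 0, 0, 1], [0.96, 0.4, 0, 0, 0, 0, 1], [0.96, 0.4, 0, 0, 0, 0, 1], [0.96, 0.4, 0, 0, 0, 0, 1]]}}

```text
time: 41.75
tcp_pos: [0.5251, 0.0601, 0.1829]
tcp_rot: [-3.138, -0.0, 1.691]
force: [-0.2, -0.7, -4.7]
gripper_width: 0.0075
grasp_force: 51.3
```

```bash
python3 g.py 96.84 525.3 60.2 76
```

```text
t 41.8 tcp [525.1  60.1 182.9] rpy [-1.7981e+02 -2.0000e-02  9.6890e+01] w 7.5 turn z units 0.001
[525.3  60.2  76. ] total [0.002 0.003 1.336] -> 2 x [0.001 0.001 0.668]
```

>>> {"op": "arm_command", "data": {"plan": [[0, 0, 0.3, 0, 0, 0, 1], [0, 0, 0.65, 0, 0, 0, 1], [0, 0, 0.95, 0, 0, 0, 1], [0, 0, 0.95, 0, 0, 0, 1], [0, 0, 0.95, 0, 0, 0, 1]]}}

```text
time: 42.25
tcp_pos: [0.5258, 0.0592, 0.1086]
tcp_rot: [-3.14, -0.0, 1.689]
force: [-0.2, 0.9, -4.4]
gripper_width: 0.0073
grasp_force: 51.4
```

>>> {"op": "arm_command", "data": {"plan": [[0, 0, 0.15, 0, 0, 0, 1], [0, 0, 0.27, 0, 0, 0, 1], [0, 0, 0.32, 0, 0, 0, 1], [0, 0, 0.35, 0, 0, 0, 1], [0, 0, 0.35, 0, 0, 0, 1], [0, 0, 0.35, 0, 0, 0, 1]]}}

```text
time: 42.85
tcp_pos: [0.5264, 0.06, 0.0812]
tcp_rot: [3.141, 0.0, 1.69]
force: [-0.6, 0.4, -4.0]
gripper_width: 0.0071
grasp_force: 51.3
```

```bash
python3 g.py 96.84 525.3 60.2 75.5
```

```text
t 42.9 tcp [526.4  60.   81.2] rpy [1.7997e+02 1.0000e-02 9.6840e+01] w 7.1 turn z units 0.0
[525.3  60.2  75.5] total [ 0.005 -0.014  0.071] -> 1 x [ 0.005 -0.014  0.071]
```

>>> {"op": "arm_command", "data": {"plan": [[0, -0.01, 0.03, 0, 0, 0, 1], [0, -0.01, 0.06, 0, 0, 0, 1], [0, -0.01, 0.075, 0, 0, 0, 1], [0, -0.01, 0.075, 0, 0, 0, 1], [0, -0.01, 0.075, 0, 0, 0, 1]]}}

```text
time: 43.35
tcp_pos: [0.5255, 0.0599, 0.0753]
tcp_rot: [-3.141, 0.0, 1.69]
force: [-3.3, 1.0, 1.4]
gripper_width: 0.0072
grasp_force: 52.2
```

>>> {"op": "arm_command", "data": {"plan": [[0, 0, 0, 0, 0, 0, -1], [0, 0, 0, 0, 0, 0, -1], [0, 0, 0, 0, 0, 0, -1], [0, 0, 0, 0, 0, 0, -1], [0, 0, 0, 0, 0, 0, -1], [0, 0, 0, 0, 0, 0, -1], [0, 0, 0, 0, 0, 0, -1], [0, 0, 0, 0, 0, 0, -1], [0, 0, -0.3, 0, 0, 0, -1], [0, 0, -0.7, 0, 0, 0, -1], [0, 0, -1, 0, 0, 0, -1], [0, 0, -1, 0, 0, 0, -1]]}}

```text
time: 44.55
tcp_pos: [0.528, 0.0596, 0.159]
tcp_rot: [3.134, 0.002, 1.69]
force: [0.2, -0.5, -0.4]
gripper_width: 0.0858
grasp_force: 0.0
```

```bash
python3 g.py 96.84 511 -354.2 158; python3 -c "
from wr import *
c=wr([(.09,.11,'tall')])"
```

```text
t 44.5 tcp [528.   59.6 159. ] rpy [1.7956e+02 1.0000e-01 9.6840e+01] w 85.8 turn z units 0.0
[ 511.  -354.2  158. ] total [-5.111 -0.827  0.012] -> 6 x [-0.852 -0.138  0.002]
tall [312 176  12  85 972] [525.8  61.2] [ 7.5 60.4] 6.9 z 0.097 [227. 226. 217.]
```

T is back at (525.8, 61.2), where it was (525.2, 61.3). Now the tube.

>>> {"op": "arm_command", "data": {"plan": [[-0.42, -0.07, 0, 0, 0, 0, -1], [-0.85, -0.14, 0, 0, 0, 0, -1]]}}

```text
time: 44.8
tcp_pos: [0.5213, -0.009, 0.1533]
tcp_rot: [-3.139, -0.001, 1.692]
force: [0.2, -0.9, -0.3]
gripper_width: 0.0854
grasp_force: 0.0
```

>>> {"op": "arm_command", "data": {"plan": [[-0.42, -0.07, 0, 0, 0, 0, -1], [-0.85, -0.14, 0, 0, 0, 0, -1]]}}

```text
time: 45.0
tcp_pos: [0.5181, -0.0786, 0.1532]
tcp_rot: [-3.139, -0.001, 1.691]
force: [0.0, -0.3, -0.3]
gripper_width: 0.0855
grasp_force: 0.0
```

>>> {"op": "arm_command", "data": {"plan": [[-0.42, -0.07, 0, 0, 0, 0, -1], [-0.85, -0.14, 0, 0, 0, 0, -1]]}}

```text
time: 45.2
tcp_pos: [0.5151, -0.1476, 0.1531]
tcp_rot: [-3.139, -0.002, 1.69]
force: [0.8, -0.4, -0.1]
gripper_width: 0.0852
grasp_force: 0.0
```

>>> {"op": "arm_command", "data": {"plan": [[-0.42, -0.07, 0, 0, 0, 0, -1], [-0.85, -0.14, 0, 0, 0, 0, -1]]}}

```text
time: 45.4
tcp_pos: [0.5121, -0.2163, 0.153]
tcp_rot: [-3.139, -0.002, 1.69]
force: [0.5, 0.2, 0.3]
gripper_width: 0.0853
grasp_force: 0.0
```

>>> {"op": "arm_command", "data": {"plan": [[-0.42, -0.07, 0, 0, 0, 0, -1], [-0.85, -0.14, 0, 0, 0, 0, -1]]}}

```text
time: 45.6
tcp_pos: [0.5092, -0.2851, 0.1529]
tcp_rot: [-3.14, -0.002, 1.69]
force: [0.2, -0.8, -0.1]
gripper_width: 0.0854
grasp_force: 0.0
```

>>> {"op": "arm_command", "data": {"plan": [[-0.42, -0.07, 0, 0, 0, 0, -1], [-0.85, -0.14, 0, 0, 0, 0, -1], [-0.85, -0.14, 0, 0, 0, 0, -1], [-0.85, -0.14, 0, 0, 0, 0, -1]]}}

```text
time: 46.0
tcp_pos: [0.5064, -0.353, 0.153]
tcp_rot: [-3.14, -0.003, 1.689]
force: [0.2, 0.3, 0.4]
gripper_width: 0.0856
grasp_force: 0.0
```

```bash
python3 g.py 96.84 511 -353.8 68; python3 -c "
from wr import *
c=wr([(.088,.11,'tall')])"
```

```text
t 46.0 tcp [ 506.4 -353.   153. ] rpy [-1.799e+02 -1.500e-01  9.676e+01] w 85.6 turn z units -0.001
[ 511.  -353.8   68. ] total [-0.017  0.056  1.063] -> 2 x [-0.008  0.028  0.531]
tall [335   0  20  15 180] [ 503.7 -219.7] [7.7 9.5] 48.3 z 0.0893 [217. 221.  93.]
tall [524   0  18  56 786] [ 613.7 -217.2] [ 9.3 30.2] 19.5 z 0.0893 [217. 221.  84.]
tall [ 299  196   61   58 1598] [ 511.4 -353. ] [40.2 40.6] 6.8 z 0.0938 [154. 154. 143.]
tall [473 385  36  15 320] [ 669.7 -491.9] [12.2 32.2] 83.2 z 0.0917 [58. 56. 54.]
```

>>> {"op": "arm_command", "data": {"plan": [[-0.01, 0.06, 0.3, 0, 0, 0, -1], [-0.01, 0.06, 0.6, 0, 0, 0, -1], [-0.01, 0.06, 0.8, 0, 0, 0, -1], [-0.01, 0.06, 0.99, 0, 0, 0, -1], [-0.01, 0.06, 0.99, 0, 0, 0, -1], [-0.01, 0.06, 0.99, 0, 0, 0, -1]]}}

```text
time: 46.65
tcp_pos: [0.5123, -0.3533, 0.0759]
tcp_rot: [3.142, 0.0, 1.69]
force: [-0.1, 0.6, 0.3]
gripper_width: 0.0858
grasp_force: 0.0
```

>>> {"op": "arm_command", "data": {"plan": [[0, 0, 0, 0, 0, 0, 1], [0, 0, 0, 0, 0, 0, 1], [0, 0, 0, 0, 0, 0, 1], [0, 0, 0, 0, 0, 0, 1], [0, 0, 0, 0, 0, 0, 1], [0, 0, 0, 0, 0, 0, 1], [0, 0, 0, 0, 0, 0, 1], [0, 0, 0, 0, 0, 0, 1], [0, 0, 0, 0, 0, 0, 1], [0, 0, 0, 0, 0, 0, 1]]}}

```text
time: 47.65
tcp_pos: [0.512, -0.3539, 0.0767]
tcp_rot: [-3.141, 0.001, 1.69]
force: [-3.9, 0.8, 5.8]
gripper_width: 0.0394
grasp_force: 51.1
```

>>> {"op": "arm_command", "data": {"plan": [[0, 0, -0.2, 0, 0, 0, 1], [0, 0, -0.45, 0, 0, 0, 1], [0, 0, -0.7, 0, 0, 0, 1], [0, 0, -0.7, 0, 0, 0, 1]]}}

```text
time: 48.05
tcp_pos: [0.5135, -0.3546, 0.1348]
tcp_rot: [3.138, 0.004, 1.69]
force: [1.1, -0.2, -4.5]
gripper_width: 0.0392
grasp_force: 52.2
```

>>> {"op": "arm_command", "data": {"plan": [[0, 0, -0.35, 0, 0, 0, 1], [0, 0, -0.7, 0, 0, 0, 1], [0, 0, -0.7, 0, 0, 0, 1], [0, 0, -0.7, 0, 0, 0, 1]]}}

```text
time: 48.45
tcp_pos: [0.5117, -0.3531, 0.1864]
tcp_rot: [-3.141, -0.001, 1.69]
force: [-0.9, -0.3, -6.7]
gripper_width: 0.0393
grasp_force: 52.5
```

```bash
python3 g.py 96.84 542.3 -47.3 180
```

```text
t 48.5 tcp [ 511.7 -353.1  186.4] rpy [-1.7996e+02 -5.0000e-02  9.6840e+01] w 39.3 turn z units -0.0
[542.3 -47.3 180. ] total [3.75  0.834 0.08 ] -> 4 x [0.937 0.209 0.02 ]
```

>>> {"op": "arm_command", "data": {"plan": [[0.2, 0.05, 0, 0, 0, 0, 1], [0.55, 0.12, 0, 0, 0, 0, 1], [0.94, 0.21, 0, 0, 0, 0, 1]]}}

```text
time: 48.75
tcp_pos: [0.5186, -0.2748, 0.1848]
tcp_rot: [-3.139, -0.004, 1.689]
force: [1.0, 1.1, -5.4]
gripper_width: 0.0391
grasp_force: 52.5
```

>>> {"op": "arm_command", "data": {"plan": [[0.47, 0.11, 0, 0, 0, 0, 1], [0.94, 0.21, 0, 0, 0, 0, 1]]}}

```text
time: 48.95
tcp_pos: [0.5263, -0.1973, 0.185]
tcp_rot: [-3.138, -0.003, 1.69]
force: [0.5, 0.2, -4.6]
gripper_width: 0.0394
grasp_force: 52.6
```

>>> {"op": "arm_command", "data": {"plan": [[0.47, 0.11, 0, 0, 0, 0, 1], [0.94, 0.21, 0, 0, 0, 0, 1]]}}

```text
time: 49.15
tcp_pos: [0.5338, -0.1205, 0.1851]
tcp_rot: [-3.138, -0.003, 1.69]
force: [1.4, -0.1, -5.0]
gripper_width: 0.0387
grasp_force: 52.6
```

>>> {"op": "arm_command", "data": {"plan": [[0.4, 0.1, 0, 0, 0, 0, 1], [0.75, 0.16, 0, 0, 0, 0, 1], [0.93, 0.21, 0, 0, 0, 0, 1], [0.93, 0.21, 0, 0, 0, 0, 1], [0.93, 0.21, 0, 0, 0, 0, 1]]}}

```text
time: 49.65
tcp_pos: [0.5425, -0.0475, 0.1866]
tcp_rot: [-3.14, -0.0, 1.691]
force: [0.3, -0.5, -5.2]
gripper_width: 0.0388
grasp_force: 52.6
```

```bash
python3 g.py 96.84 542.6 -47.4 75
```

```text
t 49.6 tcp [542.5 -47.5 186.6] rpy [-1.799e+02 -1.000e-02  9.687e+01] w 38.8 turn z units 0.0
[542.6 -47.4  75. ] total [2.000e-03 1.000e-03 1.395e+00] -> 2 x [0.001 0.    0.698]
```

>>> {"op": "arm_command", "data": {"plan": [[0, 0, 0.3, 0, 0, 0, 1], [0, 0, 0.65, 0, 0, 0, 1], [0, 0, 0.95, 0, 0, 0, 1], [0, 0, 0.95, 0, 0, 0, 1], [0, 0, 0.95, 0, 0, 0, 1]]}}

```text
time: 50.15
tcp_pos: [0.543, -0.0485, 0.1117]
tcp_rot: [-3.141, -0.0, 1.689]
force: [0.2, -0.7, -3.7]
gripper_width: 0.0392
grasp_force: 53.0
```

>>> {"op": "arm_command", "data": {"plan": [[0, 0, 0.15, 0, 0, 0, 1], [0, 0, 0.3, 0, 0, 0, 1], [0, 0, 0.38, 0, 0, 0, 1], [0, 0, 0.4, 0, 0, 0, 1], [0, 0, 0.4, 0, 0, 0, 1], [0, 0, 0.4, 0, 0, 0, 1]]}}

```text
time: 50.75
tcp_pos: [0.5435, -0.0477, 0.0801]
tcp_rot: [3.141, 0.0, 1.69]
force: [-0.1, 0.2, -5.7]
gripper_width: 0.0391
grasp_force: 52.9
```

```bash
python3 g.py 96.84 542.6 -47.4 74.8
```

```text
t 50.8 tcp [543.5 -47.7  80.1] rpy [1.7996e+02 2.0000e-02 9.6840e+01] w 39.1 turn z units -0.0
[542.6 -47.4  74.8] total [ 0.005 -0.01   0.066] -> 1 x [ 0.005 -0.01   0.066]
```

>>> {"op": "arm_command", "data": {"plan": [[0, -0.01, 0.03, 0, 0, 0, 1], [0, -0.01, 0.05, 0, 0, 0, 1], [0, -0.01, 0.068, 0, 0, 0, 1], [0, -0.01, 0.068, 0, 0, 0, 1], [0, -0.01, 0.068, 0, 0, 0, 1]]}}

```text
time: 51.25
tcp_pos: [0.5424, -0.0477, 0.0747]
tcp_rot: [-3.142, 0.0, 1.69]
force: [-2.3, 1.6, 0.7]
gripper_width: 0.0394
grasp_force: 53.7
```

>>> {"op": "arm_command", "data": {"plan": [[0, 0, 0, 0, 0, 0, -1], [0, 0, 0, 0, 0, 0, -1], [0, 0, 0, 0, 0, 0, -1], [0, 0, 0, 0, 0, 0, -1], [0, 0, 0, 0, 0, 0, -1], [0, 0, 0, 0, 0, 0, -1], [0, 0, 0, 0, 0, 0, -1], [0, 0, 0, 0, 0, 0, -1], [0, 0, -0.3, 0, 0, 0, -1], [0, 0, -0.7, 0, 0, 0, -1], [0, 0, -1, 0, 0, 0, -1], [0, 0, -1, 0, 0, 0, -1]]}}

```text
time: 52.45
tcp_pos: [0.5449, -0.0484, 0.1584]
tcp_rot: [3.134, 0.003, 1.69]
force: [1.7, -0.1, -0.2]
gripper_width: 0.0856
grasp_force: 0.0
```

>>> {"op": "arm_command", "data": {"plan": [[0, 0, -0.3, 0, 0, 0, -1], [0, 0, -0.5, 0, 0, 0, -1], [0, 0, -0.5, 0, 0, 0, -1], [0, 0, -0.5, 0, 0, 0, -1], [0, 0, -0.5, 0, 0, 0, -1]]}}

```text
time: 52.95
tcp_pos: [0.5414, -0.0475, 0.1924]
tcp_rot: [-3.139, -0.001, 1.69]
force: [-0.9, 0.2, -0.9]
gripper_width: 0.0857
grasp_force: 0.0
```

```bash
python3 -c "
from wr import *
c=wr([(.086,.11,'tall'),(.016,.023,'lap'),(.07,.084,'ridge')],400); save(c,'w7.png'); save(cam('scene'),'s4.png')"
```

```text
tall [ 312    5   13   97 1186] [526.   61.2] [ 8.  60.5] 7.0 z 0.0972 [223. 225. 216.]
tall [ 297  178   52   51 1101] [542.  -46.8] [40.  40.8] 6.7 z 0.0919 [210. 209. 199.]
tall [223 323  46  46 506] [ 486.8 -201.1] [ 9.5 61.2] 44.4 z 0.0888 [233. 234.  94.]
lap [ 401    0   57   46 2313] [617.6 108.4] [47.4 36.3] 6.8 z 0.0193 [221. 220. 210.]
lap [ 528   23  104  255 2629] [801.5   2.7] [ 37.2 260.5] 3.4 z 0.0201 [189. 160. 114.]
lap [ 396  196   47   33 1355] [647.  -68.2] [46.3 35.7] 8.9 z 0.019 [221. 220. 211.]
ridge [224 313  48  47 530] [ 488.6 -198. ] [ 8.5 59.8] 50.6 z 0.0774 [128. 109.  35.]
```

View pics/s4.png

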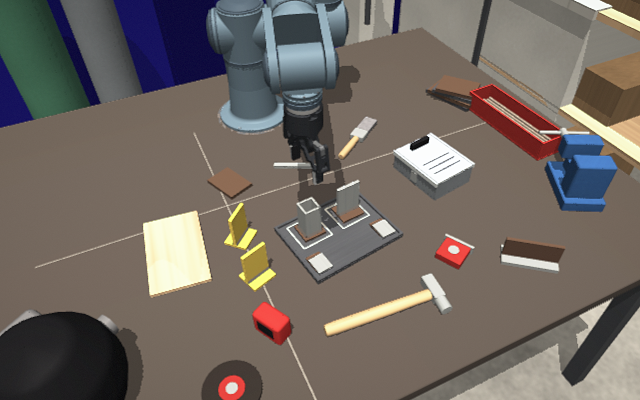

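The tube (310,218) and the T (347,200) stand in their squares within 2 mm of where they started. The cover is shut at (433,163), the laps are unmoved, and the gripper is clear.

```bash
python3 -c "
from rig import manip
print(manip.job_done())"
```

```text
the job is handed in; nothing more can be done
None
```

I handed the job in at about 53 s of the 138 s allowed, and no verdict came back: the pipe coupon stands in the shut case, the T and tube are back within about 2 mm of where they started with the T running the same way, and the laps have not moved.

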